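# Lock the coaster display with its keeper and rod

### The arm

A 6-joint arm with a two-finger parallel gripper is mounted at the origin on the work surface. World frame = base frame: x ahead of the robot, y to its left, z up, the work surface at z = 0. Lengths are in mm, angles in rad, forces in N, time in s.
With the tool pointing down it reaches from about 350 to 875 mm from the base axis. Payload 4.2 kg.
Tool frame: the origin (TCP) lies between the finger pads; the fingertips stand 14 mm ahead of it and the grasp point (between the pads) lies 5 mm behind it (env.tcp_to_tips is the distance from the TCP to the fingertips, in mm); z points along the fingers, y is the direction in which the jaws open and shut (so a half turn about z gives the same grasp; the last joint's range is limited). The gripper opens to 85 mm and grips with 20 to 120 N. Pads are 22 mm wide; open, the fingers measure 114 mm over their backs; the gripper's body (76 mm by 85 mm) begins 54 mm behind the grasp point. The pads swing forward as they close: fully open they stand 13 mm farther back than shut.
Start: joints at [1.544, 0.385, 0.008, 0, -1.194, -0.259], TCP at [176.171, 599.636, 245.312] pointing down, gripper open.
Joint ranges: [-3.14, 3.14], [-1.21, 2.06], [-1.07, 1.41], [-3.16, 2.05], [-2.99, -0.16], [-3.1, 3.1]. Speed limits (rad/s): [2.79, 2.79, 3.14, 3.14, 3.14, 3.14].

### API

Orientations are given as a unit quaternion [w, x, y, z].
In Python, from cell import env, snapshot, get_calibration gives the robot as it stands.
- The arm moves only by the tool send_rows, never from a script. Its arguments are lists of equal length, an entry for each row: "delta_rot": the turn, a rotation vector about the tool's x, y, z in degrees, a list of three; "slide": the shift along the tool's x, y, z in cm, a list of three; "claw": the opening, from 0 (shut) to 1 (fully open). In form: {"delta_rot": [[wx, wy, wz], ...], "slide": [[dx, dy, dz], ...], "claw": [claw, ...]}. A call has 1 to 12 rows; each row is the pose to reach, as a shift and turn from the pose commanded when the call began, along the tool's axes at that moment; what a row does not reach only later rows make up. A row lasts 1/10 s, in which the tool goes at most 50 mm and 8.59 degrees, less where a joint would pass 70% of its speed; a pose out of reach is approached as far as the arm can. A call with a gripper value outside its range is refused whole. The fingers move at their own pace and stop on an object; "force" is the grip in N (left out, the last holds). Time passes only in rows, so rows that repeat a pose let the fingers close. It gives the time, the measured TCP pose, the force and the opening at its end, in the units of the state.
- env.get_state(): the state, without advancing time (a new reading comes with each control period).
- snapshot(name): name is "scene" or "top" or "wrist"; returns (picture, depth): 420x560x3 uint8, blue, green, red; 420x560 float32, mm along the optical axis (not along the pixel's ray), 0 where there is no reading.
- get_calibration(name): a dict with "vertical_fov" (degrees; the focal length in pixels is half the picture's height over the tangent of half this angle, whatever the lens; pixels are square), "cx", "cy" (the principal point, pixels), "T" (4x4, takes a point from camera to world coordinates); the wrist camera has in their place "hand_eye" (4x4, takes a point from camera to tool coordinates, whose origin is the TCP and whose axes are the flange's). Camera axes: x right, y down, z forward; pixel columns grow to the right and rows downward; lengths in mm; the calibration is good to about 2 mm. A picture is of the moment at which its call begins: read the wrist's pose just before it. get_calibration takes no time and is no camera call.
- env.job_done(): hands the job in, once; it reports no verdict.
The state is a dict: "time": time; "joints": joint angles; "qvel": joint speeds; "joint_efforts": joint torques, N m; "eef_pos": TCP position; "tcp_rot": TCP orientation; "wrist_force": force on the tool from outside, world axes, zero at the start; "wrist_torque": the same for the moment, N m; "finger_gap": finger opening in mm.
Only numpy, scipy, OpenCV 4.12 (cv2) and the standard library are available. Lean on these libraries where they do the work, as an engineer would, in place of code of your own. Each camera call takes 0.05 s, during which the arm holds its last target.

### The job

Lock up the coaster display on the demonstration counter: lower the steel keeper gently and squarely onto the pile of coasters in the caddy, between the two slotted posts, and let go of it; then pass the steel rod through the slot of one post, both eyes of the keeper and the slot of the other post, and push it fully home until its thick head is up against the post. Let go of everything, do not press hard on the coasters or drop the keeper on them, and leave the mug, tumbler, scoop and jug where they are.

Things in the scene. Friction and masses are not known exactly. Their poses are not given: they have to be found in the camera images.
- caddy: Fixed steel caddy. Origin: centre of its underside, on the counter; z up, y from post to post. Base 100 (x) x 130 x 8 mm. Two posts 46 mm wide (x), 130 tall, 10 thick, centred at y = -55 and +55 (outer faces 60 mm from the centre); each has an upright slot through it along y, 18 mm wide, at x = 0, open from 38 to 120 mm above the counter. A coaster pile stands between the posts; x sides open.
- pile: Square pile of wooden coasters in the caddy, 90 x 90 mm, fixed and centred. Its top lies anywhere from 36 to 64 mm above the counter: it differs each time and is not reported. The reported point is always the centre of the caddy's underside and tells nothing of the height.
- keeper: Loose steel keeper, 0.25-0.45 kg, on the counter. Origin: centre of its underside. Plate 86 x 86 x 6 mm; two upright lugs 34 mm wide (x), 10 thick, at y = -30 and +30, each with a round 14 mm eye along y, 26 mm above the underside. Bar handle over the lugs along y: 20 mm wide (x), 70 long, 53 to 67 mm above the underside. Fits between the posts with its y along the caddy's y, either way round.
- keeper_eye (a point): Point of the keeper on the common axis of its two eyes, midway between them, 26 mm above the underside; axes as the keeper's.
- rod: Loose steel rod, 0.13-0.23 kg, lying level in its rest, axis 32 mm above the counter. Origin: on the axis at the shoulder where the thick head begins. Shank 12 mm thick, 145 mm long along -y, its last 8 mm tapering to 6 mm; head 22 mm thick, 50 mm long along +y, hanging clear of the rest, graspable from above. The shank passes slots and eyes, the head does not.
- rod_tip (a point): Tapered end of the rod, on its axis.
- rest: Fixed grey plastic rest, origin at the centre of its underside; 40 (x) x 90 (y) x 36 mm, two notched blocks at y = -33 and +33 mm in which the rod lies along y, head to +y. It stands beyond the caddy's +y side.
- mug: White mug, 80 mm wide, 95 mm tall, on the counter; origin at the centre of its underside. Leave alone.
- tumbler: Glass tumbler, 72 mm wide, 90 mm tall; origin at the centre of its underside. Leave alone.
- scoop: Steel spoon, 130 mm long, about 15 mm high, lying between keeper and rest. Leave alone.
- jug: Aluminium jug, 90 mm wide, 110 mm tall, with a handle; origin at the centre of its underside. Leave alone.
There are look-alikes about, which are no part of the job. Several things have the shape of the rod; the one meant has the colours described above.

How it is judged:
By the outcome, as a careful person would: the job done as asked, in the order asked, and still so for the second after the job is handed in, with the robot touching nothing.
It also fails if it takes over 61 s, if anything falls off the work surface, if the arm or the gripper's body presses on something with over 40 N, if the wrist force passes 120 N, or if a joint passes its speed limit or range.

## Working session

There is one attempt and no reset: what is moved stays moved. The work goes in short steps, Python scripts to look and compute and a tool call to move; the robot and the scene stay as the last step left them, time stands still between calls to the robot, and variables do not carry over. Pictures are saved under pics/ and viewed, and the job is handed in when it is done.

Besides the shell and the picture viewer there is one more tool, called after ">>>" as name(argument=value, ...), one argument or row to a line, values as JSON. send_rows: Moves the arm, as the interface text tells. Its arguments: {"type":"object","properties":{"delta_rot":{"type":"array"},"slide":{"type":"array"},"claw":{"type":"array"},"force":{"type":"number"}},"required":["delta_rot","slide","claw"]}

```bash
ls; mkdir -p pics; cat > h.py <<'E'
import numpy as np, cv2
from cell import env, snapshot, get_calibration
from scipy.spatial.transform import Rotation as R
def Tcam(name,st=None):
    c=get_calibration(name)
    if name=="wrist":
        T=np.eye(4);q=st["tcp_rot"];T[:3,:3]=R.from_quat([q[1],q[2],q[3],q[0]]).as_matrix();T[:3,3]=st["eef_pos"]
        return T@np.array(c["hand_eye"]),c
    return np.array(c["T"]),c
def take(name,fn):
    st=env.get_state();T,c=Tcam(name,st)
    im,d=snapshot(name)
    cv2.imwrite(f"pics/{fn}.png",im);np.savez(f"pics/{fn}.npz",im=im,d=d,T=T,f=im.shape[0]/2/np.tan(np.radians(c["vertical_fov"])/2),cx=c["cx"],cy=c["cy"])
    return im,d
def load(fn):
    return np.load(f"pics/{fn}.npz")
def cloud(z):
    d=z["d"];v,u=np.mgrid[:d.shape[0],:d.shape[1]]
    P=np.stack([(u-z["cx"])/z["f"]*d,(v-z["cy"])/z["f"]*d,d],-1)
    W=P@z["T"][:3,:3].T+z["T"][:3,3];W[d<=0]=np.nan
    return W
def proj(z,p):
    q=np.linalg.inv(z["T"])@np.r_[p,1];return q[0]/q[2]*z["f"]+z["cx"],q[1]/q[2]*z["f"]+z["cy"]
E
python3 - <<'E'
from h import *
print(env.get_state());print(env.tcp_to_tips)
for n in("scene","top","wrist"):
    take(n,n+"0");print(n,get_calibration(n))
E
```

```text
pics
{'time': 0.0, 'joints': array([ 1.54358686e+00,  3.85582906e-01,  6.60027096e-03, -5.30891503e-04,
       -1.19397309e+00, -2.58586845e-01]), 'qvel': array([-0.00133822,  0.00035154,  0.00104954,  0.00049323, -0.00069768,
        0.00039116]), 'joint_efforts': array([-2.47040307e-04, -3.92291844e+01,  1.88406962e+01,  4.18628007e+00,
       -4.55636153e-03, -6.92486452e-06]), 'eef_pos': array([176.02473314, 599.11703527, 244.19089947]), 'tcp_rot': array([ 1.10095824e-03,  9.89792860e-01, -1.42509182e-01, -1.20436578e-04]), 'wrist_force': array([ 0.22576737, -0.2029232 , -1.43782008]), 'wrist_torque': array([-0.00237749,  0.02439456,  0.0192844 ]), 'finger_gap': 85.63857150257232}
14.0
scene {'vertical_fov': 43.93379431893031, 'cx': 277.5174890069577, 'cy': 219.23041085919908, 'T': array([[-6.04992157e-02,  6.05206006e-01, -7.93766676e-01,
         1.70084381e+03],
       [ 9.98103755e-01,  2.76399105e-02, -5.49993542e-02,
         1.51192490e+02],
       [-1.13462996e-02, -7.95588918e-01, -6.05730580e-01,
         9.60734317e+02],
       [ 0.00000000e+00,  0.00000000e+00,  0.000
[... 224 characters left out ...]
    [-9.99756347e-01,  2.19227401e-02, -2.57698658e-03,
         7.55112243e+01],
       [-1.67418590e-03, -1.91716842e-01, -9.81448852e-01,
         1.39111278e+03],
       [ 0.00000000e+00,  0.00000000e+00,  0.00000000e+00,
         1.00000000e+00]])}
wrist {'vertical_fov': 62.86195755855588, 'cx': 276.2239653237347, 'cy': 206.16231357788266, 'hand_eye': array([[-2.39178893e-04, -9.62351351e-01, -2.71808427e-01,
         7.01252927e+01],
       [ 9.99999616e-01, -4.59387445e-04,  7.46530673e-04,
         5.50519673e-01],
       [-8.43290180e-04, -2.71808144e-01,  9.62351091e-01,
        -1.28535450e+02],
       [ 0.00000000e+00,  0.00000000e+00,  0.00000000e+00,
         1.00000000e+00]])}
```

View pics/scene0.png

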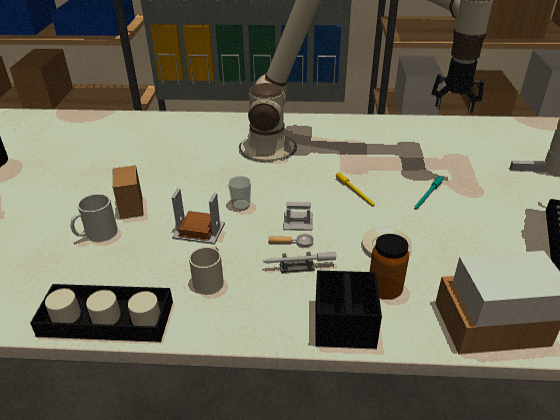

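View pics/top0.png

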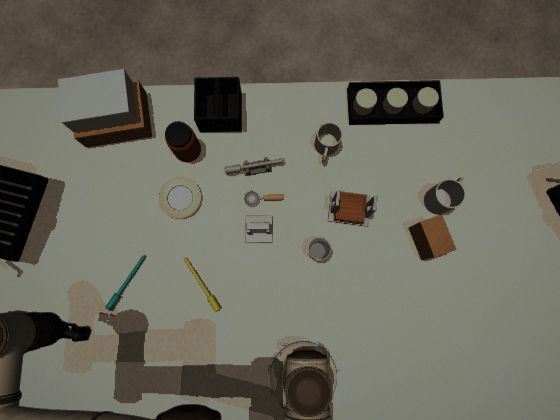

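View pics/wrist0.png

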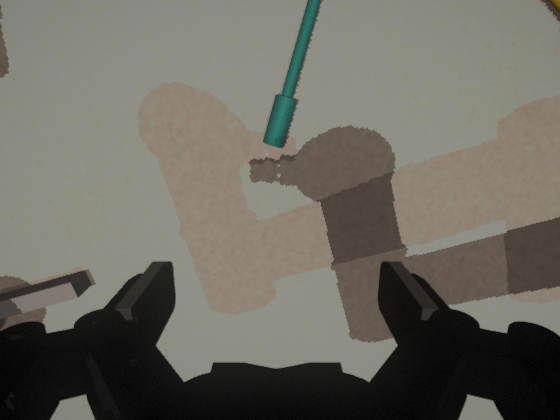

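Rod look-alikes in the scene picture are teal (430,190), yellow (355,188) and steel in the grey rest (300,260). The steel one in the rest fits the description. The keeper is at (298,216), the caddy at (198,225) and the scoop at (292,240). Next I'll measure and crop.

```bash
python3 - <<'E'
from h import *
for n,boxes in {"top0":dict(caddy=(320,180,385,235),keeper=(240,210,280,250),rod=(218,148,292,185),scoop=(240,188,290,212),mug=(310,118,346,168),tumb=(303,232,335,266)),}.items():
    z=load(n);W=cloud(z)
    for k,(a,b,c,d) in boxes.items():
        w=W[b:d,a:c].reshape(-1,3);w=w[np.isfinite(w).all(1)]
        h=w[w[:,2]>8]
        print(k,"table z",np.round(np.median(w[w[:,2]<8][:,2]),1),"min",h.min(0).round(),"max",h.max(0).round(),"med",np.median(h,0).round())
z=load("top0");W=cloud(z)
im=z["im"]
cv2.imwrite("pics/c1.png",cv2.resize(im[140:260,215:400],None,fx=4,fy=4,interpolation=cv2.INTER_CUBIC))
z=load("scene0");im=z["im"]
cv2.imwrite("pics/c2.png",cv2.resize(im[170:290,160:350],None,fx=4,fy=4,interpolation=cv2.INTER_CUBIC))
E
```

```text
caddy table z -0.8 min [ 451. -233.    8.] max [575. -77. 134.] med [ 502. -167.   36.]
keeper table z 0.4 min [391.  82.   8.] max [491. 167.  74.] med [445. 129.  60.]
rod table z -0.9 min [626.  41.   8.] max [677. 244.  47.] med [647. 139.  34.]
scoop table z -0.7 min [522.  46.   8.] max [574. 173.  24.] med [548.  98.  14.]
mug table z -0.6 min [ 654. -140.    8.] max [767. -59. 100.] med [727. -99.  63.]
tumb table z -0.2 min [340. -90.   8.] max [409. -22.  94.] med [385. -68.  70.]
```

View pics/c1.png

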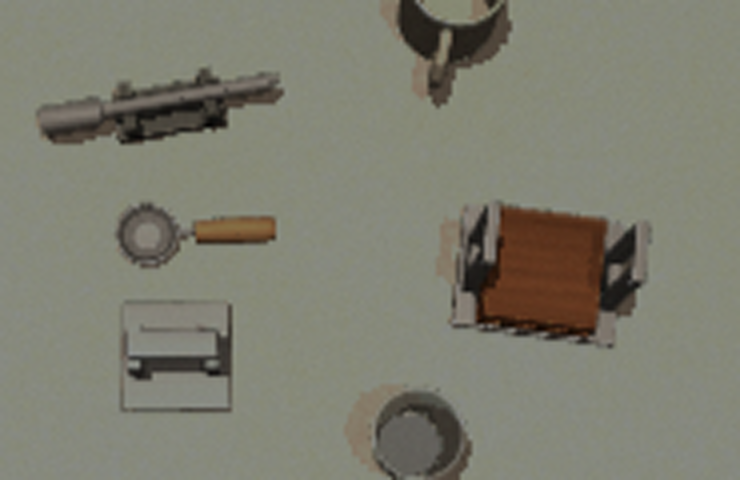

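View pics/c2.png

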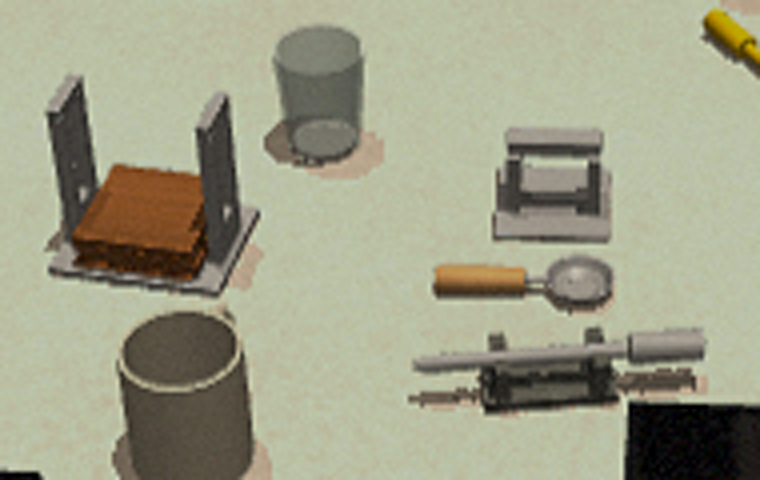

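The crop confirms the choice: the steel shank and thick head lie in the dark-notched rest, with the head to the left (+y) in the top view. I'll fit rough poses and work out the first viewing move.

```bash
cat >> h.py <<'E'
def reg(W,lo,hi):
    m=np.isfinite(W).all(-1)&(W>np.array(lo)).all(-1)&(W<np.array(hi)).all(-1);return W[m]
def rect(P):
    (c,s,a)=cv2.minAreaRect(P[:,:2].astype(np.float32));return np.round(c,1),np.round(s,1),round(a,1)
def togo(p,yaw_x,tilt=0,st=None):
    "target TCP p; tool x at world yaw (deg), tool down, tilt about tool y; gives slide cm, rotvec deg from measured pose"
    st=st or env.get_state();q=st["tcp_rot"];R0=R.from_quat([q[1],q[2],q[3],q[0]])
    x=np.array([np.cos(np.radians(yaw_x)),np.sin(np.radians(yaw_x)),0]);zz=np.array([0,0,-1.]);y=np.cross(zz,x)
    R1=R.from_matrix(np.stack([x,y,zz],1))*R.from_rotvec([0,np.radians(tilt),0])
    return (R0.inv().apply(np.array(p)-st["eef_pos"])/10).round(2),(R0.inv()*R1).as_rotvec(degrees=True).round(2)
E
python3 - <<'E'
from h import *
for n in("top0","scene0"):
    W=cloud(load(n)); print(n)
    for k,lo,hi in [("handle",(380,60,56),(510,190,80)),("keeperall",(380,60,3),(500,190,80)),("rod",(600,20,20),(700,260,60)),("pile",(455,-215,25),(560,-105,85)),("posts",(430,-260,100),(590,-60,140)),("caddyall",(430,-250,4),(590,-70,140))]:
        P=reg(W,lo,hi); print(k,len(P),rect(P) if len(P)>3 else "",np.percentile(P[:,2],[5,50,95]).round(1))
print(togo([450,125,230],-90))
E
```

```text
top0
handle 159 (array([448. , 126.7]), array([67.7, 31.3]), 88.7) [57.  64.4 69.1]
keeperall 630 (array([439.1, 126.2]), array([128.1, 119. ]), 88.6) [ 3.3  7.1 67.4]
rod 334 (array([650.8, 136.3]), array([ 41. , 193.6]), 9.4) [28.4 35.8 43.1]
pile 850 (array([ 508.6, -162.1]), array([113.8,  92.6]), 81.5) [30.2 35.7 42.5]
posts 144 (array([ 507.7, -165.4]), array([120.5,  46.8]), 81.2) [107.  127.5 132.8]
caddyall 1386 (array([ 509.3, -160. ]), array([157.5, 174.3]), 1.1) [  5.4  35.2 127.6]
scene0
handle 157 (array([454.8, 126.9]), array([68.2, 35.9]), 89.6) [57.1 64.5 69. ]
keeperall 642 (array([445. , 125.2]), array([129.6, 107.3]), 89.0) [ 3.6  7.4 67.2]
rod 472 (array([652.6, 134.9]), array([ 46.6, 194.3]), 8.5) [26.  35.4 42. ]
pile 773 (array([ 511.3, -161.9]), array([113.2,  96.3]), 82.5) [28.9 35.7 72.7]
posts 213 (array([ 511.9, -166.2]), array([123.2,  52.6]), 80.6) [101.9 121.5 131.1]
caddyall 1648 (array([ 519.5, -153.1]), array([127.8, 169.3]), 2.2) [  6.5  35.6 125.8]
(array([39.66, 37.77,  1.52]), array([ 8.000e-02, -7.000e-02,  7.362e+01]))
```

>>> send_rows(
  delta_rot=[
    [0,0,73.6],
    [0,0,73.6],
    [0,0,73.6],
    [0,0,73.6],
    [0,0,73.6],
    [0,0,73.6],
    [0,0,73.6],
    [0,0,73.6],
    [0,0,73.6],
    [0,0,73.6],
    [0,0,73.6],
    [0,0,73.6],
  ],
  slide=[
    [39.7,37.8,1.5],
    [39.7,37.8,1.5],
    [39.7,37.8,1.5],
    [39.7,37.8,1.5],
    [39.7,37.8,1.5],
    [39.7,37.8,1.5],
    [39.7,37.8,1.5],
    [39.7,37.8,1.5],
    [39.7,37.8,1.5],
    [39.7,37.8,1.5],
    [39.7,37.8,1.5],
    [39.7,37.8,1.5],
  ],
  claw=[1,1,1,1,1,1,1,1,1,1,1,1],
)

```text
time: 1.35
eef_pos: [451.8, 120.7, 229.8]
tcp_rot: [-0.001, -0.705, 0.71, -0.0]
wrist_force: [-0.5, 0.2, -0.4]
finger_gap: 85.2
```

>>> send_rows(
  delta_rot=[
    [0,0,0],
    [0,0,0],
    [0,0,0],
  ],
  slide=[
    [0,0,0],
    [0,0,0],
    [0,0,0],
  ],
  claw=[1,1,1],
)

```text
time: 1.65
eef_pos: [450.0, 126.1, 230.3]
tcp_rot: [-0.0, 0.708, -0.706, -0.0]
wrist_force: [0.1, -0.2, -0.1]
finger_gap: 85.1
```

```bash
python3 - <<'E'
from h import *
take("wrist","w1");s=env.get_state();print(s["eef_pos"],s["joints"],s["tcp_rot"],s["qvel"],togo([450,125,230],-90))
W=cloud(load("w1"))
for k,lo,hi in [("handle",(380,60,56),(510,190,80)),("plate",(380,60,3),(500,190,15)),("rod",(600,20,20),(700,260,60))]:
        P=reg(W,lo,hi); print(k,len(P),rect(P) if len(P)>3 else "",np.percentile(P[:,2],[5,50,95]).round(1))
E
```

```text
[450.06480856 126.21802577 230.41376828] [ 6.22291234e-01  1.27090414e-01 -3.85378420e-01 -6.37646511e-05
 -1.05811318e+00 -6.19361689e-01] [-1.10258064e-04  7.08130728e-01 -7.06081340e-01 -9.85452675e-06] [ 8.30373754e-04 -1.83786988e-03  3.97192831e-04 -6.41250388e-05
 -1.96543569e-03  1.56107220e-03] (array([0.12, 0.01, 0.04]), array([-0.01,  0.01,  0.17]))
handle 1916 (array([449. , 126.1]), array([69.6, 33.5]), 89.4) [56.5 66.7 68. ]
plate 4605 (array([449.1, 126.4]), array([86.2, 86. ]), 89.7) [4.7 5.9 7.2]
rod 4141 (array([651.6, 135.2]), array([ 41. , 194.8]), 8.7) [29.6 36.6 42.3]
```

View pics/w1.png

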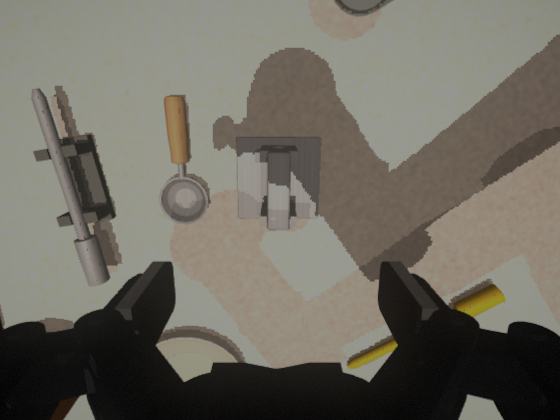

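Wrist view: keeper plate spans pixels (237–320, 137–218), handle around (279,190), rod from (40,95) to (95,275), scoop between them. The sizes agree: plate 86×86 mm at z≈6, handle top at z≈67. I'll refine the yaws next.

```bash
cat >> h.py <<'E'
def axis(P):
    c=P[:,:2].mean(0);u,s,v=np.linalg.svd(P[:,:2]-c,full_matrices=False);d=v[0]*np.sign(v[0,1]);return c.round(1),round(np.degrees(np.arctan2(d[1],d[0])),2)
E
python3 - <<'E'
from h import *
W=cloud(load("w1"))
P=reg(W,(430,85,64.5),(470,170,72));print("handle top",len(P),rect(P),axis(P),np.median(P[:,2]))
P=reg(W,(380,60,3),(500,190,9));print(rect(P))
P=reg(W,(610,20,34),(700,260,60));print("rod",rect(P),axis(P))
t=W[:,:,2];print("table",np.nanmedian(reg(W,(500,20,-10),(620,200,4))[:,2]))
print(togo([449.3,126.3,55],-90))
E
```

```text
handle top 1717 (array([448.7, 126. ]), array([69.3, 19.2]), 89.8) (array([448.9, 124.9]), np.float64(89.69)) 66.81784775344767
(array([449.1, 126.4]), array([86.2, 86. ]), 89.7)
rod (array([651.7, 135.2]), array([ 41. , 194.8]), 9.1) (array([650. , 139.6]), np.float64(99.82))
table 0.10094483626090778
(array([-1.000e-02,  8.000e-02,  1.754e+01]), array([-0.01,  0.01,  0.17]))
```

>>> send_rows(
  delta_rot=[
    [0,0,0.4],
    [0,0,0.4],
    [0,0,0.4],
    [0,0,0.4],
    [0,0,0.4],
    [0,0,0.4],
    [0,0,0.4],
    [0,0,0.4],
  ],
  slide=[
    [0,0.1,3],
    [0,0.1,7],
    [0,0.1,11],
    [0,0.1,14],
    [0,0.1,16],
    [0,0.1,17],
    [0,0.1,17.5],
    [0,0.1,17.5],
  ],
  claw=[1,1,1,1,1,1,1,1],
  force=60,
)

```text
time: 2.5
eef_pos: [449.6, 125.7, 55.4]
tcp_rot: [0.0, -0.705, 0.709, -0.0]
wrist_force: [-0.4, 0.1, 0.2]
finger_gap: 85.3
```

>>> send_rows(
  delta_rot=[
    [0,0,0],
    [0,0,0],
    [0,0,0],
    [0,0,0],
    [0,0,0],
    [0,0,0],
    [0,0,0],
  ],
  slide=[
    [0,0,0],
    [0,0,0],
    [0,0,0],
    [0,0,0],
    [0,0,0],
    [0,0,0],
    [0,0,0],
  ],
  claw=[1,0.6,0.4,0.2,0,0,0],
  force=60,
)

```text
time: 3.2
eef_pos: [449.4, 125.0, 55.5]
tcp_rot: [-0.0, -0.705, 0.709, -0.0]
wrist_force: [-1.1, 0.6, 3.5]
finger_gap: 18.8
```

```bash
python3 - <<'E'
from h import *
take("wrist","w2");s=env.get_state();print(s)
E
```

```text
{'time': 3.25, 'joints': array([ 6.20895772e-01,  3.64809847e-01, -6.10048178e-01,  6.63016367e-05,
       -5.96082862e-01, -6.27493032e-01]), 'qvel': array([ 0.00132649,  0.00106058, -0.00149768, -0.00054497, -0.00059236,
       -0.00052116]), 'joint_efforts': array([-1.38303526e-01, -2.90909672e+01,  1.13382009e+01,  2.50637837e+00,
        3.55828302e-01,  1.96951517e-02]), 'eef_pos': array([449.43278501, 124.97976047,  55.53974855]), 'tcp_rot': array([-7.43297042e-05, -7.04789916e-01,  7.09416076e-01, -6.76638742e-06]), 'wrist_force': array([-1.78938951, -0.33806947,  4.56962141]), 'wrist_torque': array([ 0.00590214,  0.36312942, -0.04225462]), 'finger_gap': 19.314673923477002}
```

View pics/w2.png

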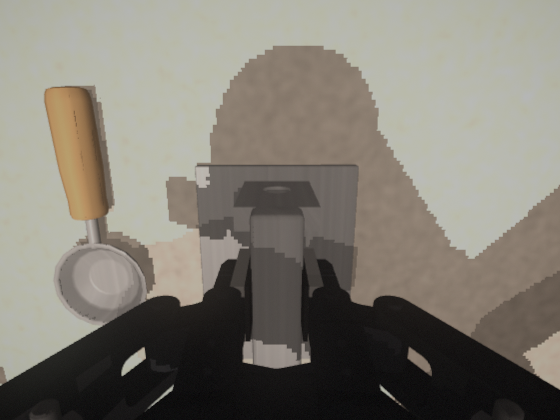

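The keeper is gripped: opening is about 19–20 mm and the handle is centred between the pads at (277,290). I'll lift it and move to a vantage for the caddy.

>>> send_rows(
  delta_rot=[
    [0,0,0],
    [0,0,0],
    [0,0,0],
    [0,0,2],
    [0,0,4],
    [0,0,6],
    [0,0,8.2],
    [0,0,8.2],
    [0,0,8.2],
    [0,0,8.2],
    [0,0,8.2],
    [0,0,8.2],
  ],
  slide=[
    [0,0,-1],
    [0,0,-4],
    [0,0,-8],
    [1,-0.5,-12],
    [4,-1.5,-15],
    [7.5,-2.5,-18],
    [11,-3.5,-21],
    [14.5,-4.5,-24],
    [17.5,-5.3,-27],
    [19.2,-5.8,-28.4],
    [19.5,-5.9,-28.5],
    [19.5,-5.9,-28.5],
  ],
  claw=[0,0,0,0,0,0,0,0,0,0,0,0],
)

```text
time: 4.45
eef_pos: [506.4, -70.5, 339.2]
tcp_rot: [-0.001, -0.652, 0.758, 0.001]
wrist_force: [-0.1, 1.1, -4.3]
finger_gap: 18.7
```

>>> send_rows(
  delta_rot=[
    [0,0,0],
    [0,0,0],
    [0,0,0],
  ],
  slide=[
    [0,0,0],
    [0,0,0],
    [0,0,0],
  ],
  claw=[0,0,0],
)

```text
time: 4.75
eef_pos: [506.8, -69.6, 339.6]
tcp_rot: [-0.001, -0.653, 0.758, 0.001]
wrist_force: [0.9, 0.7, -3.7]
finger_gap: 19.0
```

```bash
python3 - <<'E'
from h import *
take("wrist","w3");s=env.get_state();print(s)
W=cloud(load("w3"))
for k,lo,hi in [("pile",(440,-230,25),(580,-90,85)),("posts",(430,-260,110),(590,-60,140)),("base",(430,-250,4),(590,-70,12))]:
        P=reg(W,lo,hi); print(k,len(P),rect(P),axis(P),np.percentile(P[:,2],[5,50,95]).round(1))
E
```

```text
{'time': 4.8, 'joints': array([ 1.80874420e-01,  1.34887962e-01, -9.68515394e-02, -1.60498453e-04,
       -1.34021445e+00, -3.29363494e-01]), 'qvel': array([-0.00442514, -0.00032539,  0.00745438,  0.00106232, -0.00289722,
       -0.00041415]), 'joint_efforts': array([-2.37767282e-02, -2.88608193e+01,  2.12565064e+01,  4.96420830e+00,
       -5.18640561e-03, -8.29605087e-04]), 'eef_pos': array([506.96525006, -69.6947397 , 339.76873468]), 'tcp_rot': array([-4.59812462e-04, -6.52694163e-01,  7.57621270e-01,  3.60134766e-04]), 'wrist_force': array([ 0.2865454 ,  0.60931215, -4.01756955]), 'wrist_torque': array([-0.00716695,  0.00018485, -0.01244294]), 'finger_gap': 19.50648485514687}
pile 6662 (array([ 508.4, -169. ]), array([115.4,  90.1]), 81.1) (array([ 508.2, -170.2]), np.float64(80.23)) [35.1 36.6 39.7]
posts 1361 (array([ 508.5, -166.8]), array([119.8,  45.5]), 81.1) (array([ 507. , -177.6]), np.float64(81.01)) [116.3 129.8 131.2]
base 1287 (array([ 508.8, -166.6]), array([130.1, 100.1]), 81.0) (array([ 504.8, -169.9]), np.float64(84.41)) [6.6 8.1 9.6]
```

View pics/w3.png

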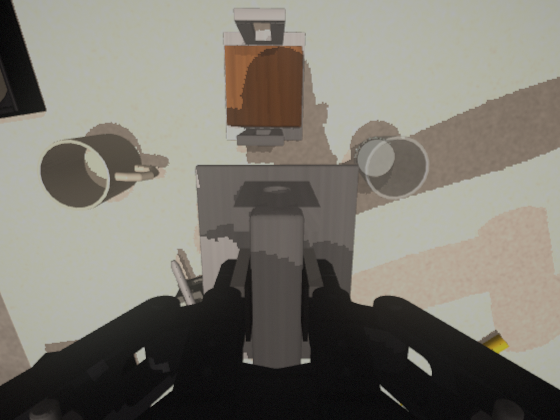

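The caddy fits its sizes (posts 120×46, base 130×100 mm). Its centre is (508.6, −166.7), its y axis is at 81.05°, and the pile top is about 36.6 mm. In the picture the pile is at (265,85), the posts at (262,25) and (262,135), and the keeper is held square. I'll compute the move.

```bash
python3 - <<'E'
from h import *
tx=np.array([np.cos(np.radians(-98.95)),np.sin(np.radians(-98.95))])
c=np.array([508.6,-166.7])+1.4*tx
print(c,togo([*c,340],-98.95),togo([*c,115],-98.95))
E
```

```text
[ 508.38219852 -168.08295427] (array([ 9.71, -1.6 , -0.02]), array([ 0.07, -0.01,  0.44])) (array([ 9.7 , -1.62, 22.48]), array([ 0.07, -0.01,  0.44]))
```

>>> send_rows(
  delta_rot=[
    [0.1,0,0.4],
    [0.1,0,0.4],
    [0.1,0,0.4],
    [0.1,0,0.4],
    [0.1,0,0.4],
    [0.1,0,0.4],
    [0.1,0,0.4],
    [0.1,0,0.4],
    [0.1,0,0.4],
    [0.1,0,0.4],
  ],
  slide=[
    [2,-0.3,0],
    [5,-0.8,0],
    [8,-1.3,2],
    [9.4,-1.5,4],
    [9.7,-1.6,7],
    [9.7,-1.6,9],
    [9.7,-1.6,11],
    [9.7,-1.6,12],
    [9.7,-1.6,12],
    [9.7,-1.6,12],
  ],
  claw=[0,0,0,0,0,0,0,0,0,0],
)

```text
time: 5.8
eef_pos: [509.3, -168.6, 221.2]
tcp_rot: [0.001, -0.65, 0.76, -0.001]
wrist_force: [0.1, 0.6, -3.6]
finger_gap: 19.0
```

```bash
python3 - <<'E'
from h import *
take("wrist","w4");take("scene","s4");take("top","t4")
tx=np.array([np.cos(np.radians(-98.95)),np.sin(np.radians(-98.95))])
c=np.array([508.6,-166.7])+1.4*tx
s=env.get_state();print(s["eef_pos"],s["wrist_force"],togo([*c,92],-98.95))
a=cv2.resize(load("s4")["im"][150:260,150:270],(480,440));b=cv2.resize(load("t4")["im"][160:250,310:400],(440,440))[:,:300]
cv2.imwrite("pics/c4.png",np.hstack([a,b]))
E
```

```text
[ 509.32098632 -168.64087132  221.62976803] [ 0.30772382 -0.98407216 -3.40539383] (array([-0.04,  0.16, 12.96]), array([-0.25,  0.  , -0.  ]))
```

View pics/w4.png

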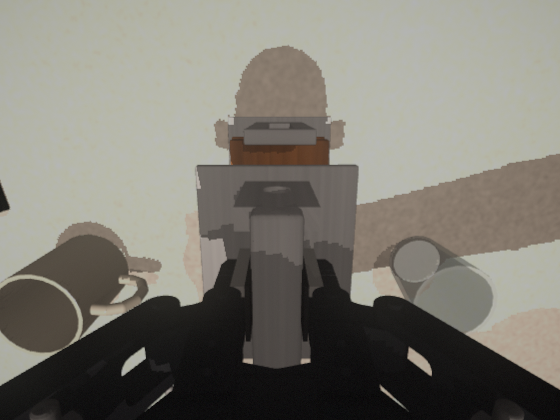

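View pics/c4.png

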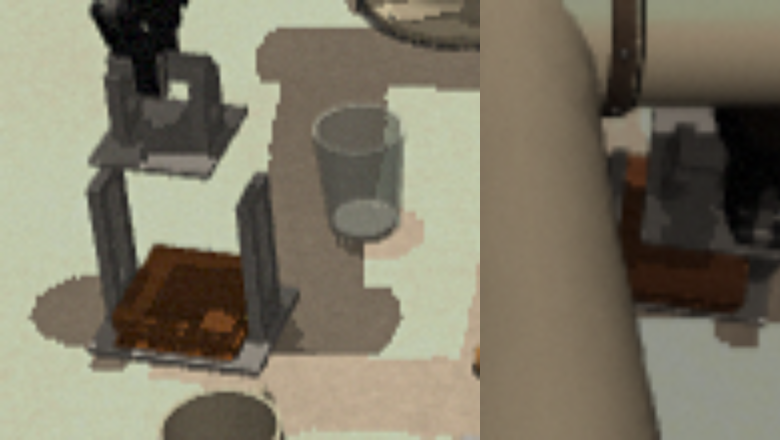

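Wrist view: the plate is centred at u≈277 and the far post at u≈280. That agrees with the computed 1.6 mm correction. The tilt error of 0.25° gets corrected too. Next I'll descend between the posts.

>>> send_rows(
  delta_rot=[
    [-0.2,0,0],
    [-0.2,0,0],
    [-0.2,0,0],
    [-0.2,0,0],
    [-0.2,0,0],
    [-0.2,0,0],
    [-0.2,0,0],
    [-0.2,0,0],
    [-0.2,0,0],
    [-0.2,0,0],
  ],
  slide=[
    [0,0.15,0],
    [0,0.15,1],
    [0,0.15,3],
    [0,0.15,5],
    [0,0.15,7],
    [0,0.15,9],
    [0,0.15,10.5],
    [0,0.15,11.5],
    [0,0.15,11.8],
    [0,0.15,11.8],
  ],
  claw=[0,0,0,0,0,0,0,0,0,0],
)

```text
time: 6.95
eef_pos: [507.4, -168.5, 102.1]
tcp_rot: [-0.001, -0.65, 0.76, 0.001]
wrist_force: [-0.1, 0.1, -3.2]
finger_gap: 18.8
```

```bash
python3 - <<'E'
from h import *
take("wrist","w5")
tx=np.array([np.cos(np.radians(-98.95)),np.sin(np.radians(-98.95))])
c=np.array([508.6,-166.7])+1.4*tx
s=env.get_state();print(s["eef_pos"],s["wrist_force"],s["wrist_torque"],togo([*c,92],-98.95))
E
```

```text
[ 507.78573721 -168.51424286  102.73804785] [-0.18429929 -0.4757467  -3.45892932] [ 0.00291257 -0.04457246  0.01840008] (array([-0.05, -0.05,  1.07]), array([ 0.04, -0.01, -0.01]))
```

View pics/w5.png

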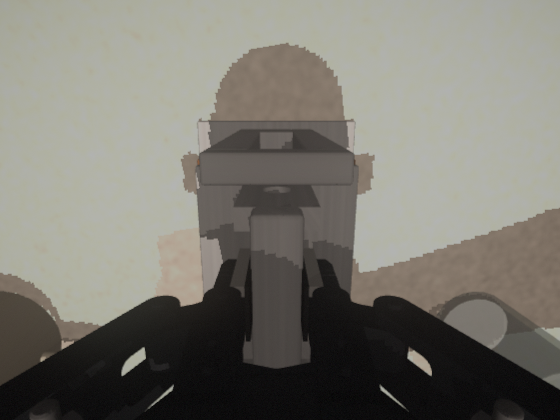

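Slot at (278,140) and eye at (277,190) line up, and the plate is centred within the post. I'll lower the last centimetre slowly.

>>> send_rows(
  delta_rot=[
    [0,0,0],
    [0,0,0],
    [0,0,0],
    [0,0,0],
    [0,0,0],
    [0,0,0],
  ],
  slide=[
    [-0.05,0,0.3],
    [-0.05,0,0.5],
    [-0.05,0,0.7],
    [-0.05,0,0.8],
    [-0.05,0,0.85],
    [-0.05,0,0.85],
  ],
  claw=[0,0,0,0,0,0],
)

```text
time: 7.6
eef_pos: [507.3, -168.0, 93.8]
tcp_rot: [-0.001, -0.65, 0.76, 0.001]
wrist_force: [-0.8, 0.3, -4.1]
finger_gap: 19.3
```

>>> send_rows(
  delta_rot=[
    [0,0,0],
    [0,0,0],
    [0,0,0],
  ],
  slide=[
    [0,0,0.05],
    [0,0,0.1],
    [0,0,0.1],
  ],
  claw=[0,0,0],
)

```text
time: 7.9
eef_pos: [507.3, -167.9, 92.8]
tcp_rot: [-0.001, -0.65, 0.76, 0.001]
wrist_force: [-0.3, 0.0, -5.3]
finger_gap: 18.7
```

>>> send_rows(
  delta_rot=[
    [0,0,0],
    [0,0,0],
    [0,0,0],
  ],
  slide=[
    [0,0,0.05],
    [0,0,0.05],
    [0,0,0.05],
  ],
  claw=[0,0,0],
)

```text
time: 8.2
eef_pos: [507.4, -167.9, 92.3]
tcp_rot: [-0.001, -0.65, 0.76, 0.001]
wrist_force: [0.6, -0.8, -4.3]
finger_gap: 19.1
```

>>> send_rows(
  delta_rot=[
    [0,0,0],
    [0,0,0],
    [0,0,0],
  ],
  slide=[
    [0,0,0.05],
    [0,0,0.05],
    [0,0,0.05],
  ],
  claw=[0,0,0],
)

```text
time: 8.5
eef_pos: [507.4, -167.9, 92.1]
tcp_rot: [-0.001, -0.65, 0.76, 0.001]
wrist_force: [0.1, 0.6, -1.3]
finger_gap: 18.6
```

>>> send_rows(
  delta_rot=[
    [0,0,0],
    [0,0,0],
    [0,0,0],
  ],
  slide=[
    [0,0,0.03],
    [0,0,0.03],
    [0,0,0.03],
  ],
  claw=[0,0,0],
)

```text
time: 8.8
eef_pos: [507.3, -167.9, 92.0]
tcp_rot: [-0.001, -0.65, 0.76, 0.001]
wrist_force: [-3.1, 1.9, 4.6]
finger_gap: 19.3
```

```bash
python3 - <<'E'
from h import *
take("scene","s6");take("wrist","w6")
s=env.get_state();print(s["eef_pos"],s["wrist_force"],s["wrist_torque"])
cv2.imwrite("pics/c6.png",np.hstack([cv2.resize(load("s6")["im"][150:260,150:270],(400,400)),cv2.resize(load("w6")["im"][80:300,160:400],(400,400))]))
E
```

```text
[ 507.35187536 -167.93756485   92.02267932] [-3.69074882  1.86434954  4.87651513] [ 0.43064238  0.86827694 -0.01230074]
```

View pics/c6.png

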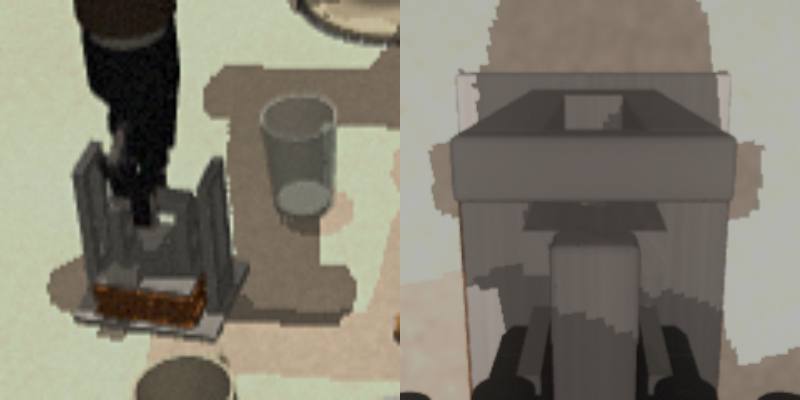

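Contact confirmed: wrist force went from −4 to about +5 N, so the pile carries roughly 9 N and its top is at about 36.5 mm. The picture shows the keeper flat on the pile between the posts. I'll release and rise.

>>> send_rows(
  delta_rot=[
    [0,0,0],
    [0,0,0],
    [0,0,0],
    [0,0,0],
    [0,0,0],
    [0,0,0],
    [0,0,0],
    [0,0,0],
    [0,0,0],
    [0,0,0],
  ],
  slide=[
    [0,0,0],
    [0,0,0],
    [0,0,0],
    [0,0,0],
    [0,0,-0.5],
    [0,0,-2],
    [0,0,-5],
    [0,0,-9],
    [0,0,-13],
    [0,0,-13],
  ],
  claw=[0.3,0.5,0.6,0.6,0.6,0.6,0.6,0.6,0.6,0.6],
)

```text
time: 9.9
eef_pos: [511.1, -168.7, 228.3]
tcp_rot: [0.004, -0.65, 0.76, -0.005]
wrist_force: [1.1, 0.0, 0.2]
finger_gap: 51.1
```

```bash
python3 - <<'E'
from h import *
take("wrist","w7");take("scene","s7")
s=env.get_state();print(s["eef_pos"],s["wrist_force"],s["finger_gap"])
W=cloud(load("w7"))
for k,lo,hi in [("handle",(440,-230,98),(580,-120,115)),("posts",(430,-260,118),(590,-60,140)),("base",(430,-250,4),(590,-70,12)),("plate",(430,-240,38),(590,-80,46))]:
        P=reg(W,lo,hi); print(k,len(P),rect(P),axis(P),np.percentile(P[:,2],[5,50,95]).round(1))
E
```

```text
[ 507.92766809 -167.86920705  222.87582904] [-0.47153518  0.04439069 -0.0886151 ] 51.21617939643143
handle 2366 (array([ 508.4, -171.2]), array([110.9,  44.2]), 80.7) (array([ 508.5, -168.4]), np.float64(78.3)) [101.7 103.2 104.4]
posts 2257 (array([ 508.6, -166.6]), array([119.9,  46. ]), 81.0) (array([ 508.6, -167.6]), np.float64(80.96)) [122.2 129.7 130.9]
base 1610 (array([ 508.7, -166.3]), array([128.9, 100.1]), 81.1) (array([ 506.4, -190.3]), np.float64(79.63)) [6.6 8.  9.3]
plate 5517 (array([ 508.1, -171.2]), array([110.7,  87.6]), 80.6) (array([ 508. , -169.6]), np.float64(171.97)) [41.1 42.3 43.5]
```

View pics/w7.png

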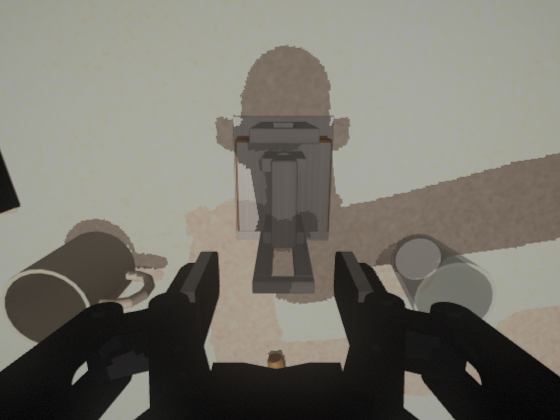

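```bash
python3 - <<'E'
from h import *
W=cloud(load("w7"));a=np.radians(81.0);c=np.array([508.6,-166.6])
ey=np.array([np.cos(a),np.sin(a)]);ex=np.array([ey[1],-ey[0]])
V=W.copy();V[...,0]=(W[...,:2]-c)@ex;V[...,1]=(W[...,:2]-c)@ey
P=reg(V,(-25,-42,99),(25,42,110));print("handle",rect(P),axis(P))
P=reg(V,(-48,-47,39),(48,47,45));print("plate",rect(P),axis(P))
# rod from w1 refined
W=cloud(load("w1"))
P=reg(W,(610,20,34),(700,260,60))
d,an=None,np.radians(99.2)
r=np.array([np.cos(an),np.sin(an)]);n=np.array([r[1],-r[0]])
t=P[:,:2]@r;
for lo in np.arange(t.min(),t.max(),15):
    m=(t>=lo)&(t<lo+15);q=P[m][:,:2]@n;print(round(lo-t.min()),m.sum(),q.min().round(1),q.max().round(1),((q.min()+q.max())/2).round(1),P[m][:,2].max().round(1))
E
```

```text
handle (array([-0.4, -0.4]), array([19.8, 69.3]), 0.0) (array([-0.2, -1.8]), np.float64(89.97))
plate (array([-0.3, -0.1]), array([86.2, 85.9]), 0.1) (array([-0.1, -2.7]), np.float64(0.57))
0 179 659.5 669.7 664.6 39.8
15 208 659.1 670.7 664.9 39.7
30 203 659.7 670.2 665.0 39.3
45 425 644.4 685.0 664.7 39.7
60 282 644.7 684.7 664.7 39.3
75 180 659.6 671.2 665.4 39.2
90 169 659.8 670.5 665.2 39.0
105 208 645.1 684.4 664.7 39.5
120 403 644.5 685.5 665.0 39.5
135 232 654.8 674.6 664.7 43.8
150 301 654.7 673.8 664.3 44.4
165 291 654.1 677.2 665.6 43.8
180 262 654.6 673.3 664.0 44.0
```

```bash
python3 - <<'E'
from h import *
W=cloud(load("top0"));Ws=cloud(load("scene0"))
for w in(W,Ws):
    P=reg(w,(560,200,50),(760,420,250));
    for z0 in range(50,200,25):
        Q=P[(P[:,2]>=z0)&(P[:,2]<z0+25)]
        if len(Q)>5: print(z0,len(Q),Q.min(0).round(),Q.max(0).round())
    P=reg(w,(660,60,50),(860,215,250)); print("box",len(P),P.min(0).round() if len(P) else "",P.max(0).round() if len(P) else "")
E
```

```text
50 76 [674. 314.  51.] [732. 395.  75.]
75 84 [675. 315.  75.] [734. 390. 100.]
100 153 [674. 315. 100.] [753. 401. 125.]
125 456 [675. 317. 125.] [759. 397. 150.]
150 141 [683. 321. 150.] [754. 396. 156.]
box 186 [777. 180.  50.] [860. 215. 116.]
50 94 [714. 314.  50.] [760. 402.  75.]
75 143 [718. 314.  75.] [760. 401. 100.]
100 205 [699. 314. 100.] [760. 402. 125.]
125 576 [683. 318. 125.] [760. 397. 150.]
150 186 [686. 321. 150.] [758. 396. 155.]
box 315 [781. 179.  50.] [860. 215. 115.]
```

```bash
python3 - <<'E'
from h import *
an=np.radians(99.2);r=np.array([np.cos(an),np.sin(an),0])
G=np.array([651.7,135.2,32])+74.5*r
th=np.radians(25);tz=np.array([0,0,-1])*np.cos(th)-r*np.sin(th)
T=G+5*tz;print(G,T)
print(togo(T+[0,0,170],-80.8,25))
print(togo(T+[0,0,170],-80.8,0))
E
```

```text
[639.78885152 208.74165175  32.        ] [640.12669507 206.65574269  27.46846106]
(array([-39.06,  -7.21,   2.58]), array([  3.88,  24.82, -17.91]))
(array([-39.06,  -7.21,   2.58]), array([ -0.08,   0.03, -18.18]))
```

>>> send_rows(
  delta_rot=[
    [0,0,0],
    [0,0,0],
    [0.8,5,-3.6],
    [1.6,10,-7.2],
    [2.3,14.9,-10.7],
    [3.1,19.8,-14.3],
    [3.9,24.8,-17.9],
    [3.9,24.8,-17.9],
    [3.9,24.8,-17.9],
    [3.9,24.8,-17.9],
    [3.9,24.8,-17.9],
    [3.9,24.8,-17.9],
  ],
  slide=[
    [-3,-0.5,0],
    [-7.5,-1.5,0],
    [-12,-2.2,0],
    [-16.5,-3,0],
    [-21,-3.8,0],
    [-25.5,-4.6,0.5],
    [-30,-5.4,1],
    [-34,-6.3,1.8],
    [-37,-6.9,2.3],
    [-39.1,-7.2,2.6],
    [-39.1,-7.2,2.6],
    [-39.1,-7.2,2.6],
  ],
  claw=[0.6,0.6,0.6,0.6,0.6,0.6,0.6,0.6,0.6,0.6,0.6,0.6],
)

```text
time: 11.2
eef_pos: [638.9, 206.8, 193.5]
tcp_rot: [0.143, 0.744, -0.632, 0.163]
wrist_force: [-0.4, 0.4, -0.9]
finger_gap: 51.3
```

>>> send_rows(
  delta_rot=[
    [0,0,0],
    [0,0,0],
  ],
  slide=[
    [0,0,0],
    [0,0,0],
  ],
  claw=[0.6,0.6],
)

```text
time: 11.4
eef_pos: [639.4, 205.8, 195.6]
tcp_rot: [0.141, 0.743, -0.633, 0.164]
wrist_force: [-0.2, -0.5, 0.6]
finger_gap: 51.0
```

```bash
python3 - <<'E'
from h import *
take("wrist","w8");s=env.get_state();print(s["eef_pos"],s["joints"],s["wrist_force"],s["finger_gap"])
W=cloud(load("w8"))
P=reg(W,(600,20,24),(720,300,60));print(rect(P))
P=reg(W,(600,20,34),(720,300,60))
an=np.radians(99.2)
r=np.array([np.cos(an),np.sin(an)]);n=np.array([r[1],-r[0]])
t=P[:,:2]@r;print("t",t.min(),t.max())
for lo in np.arange(t.min(),t.max(),13):
    m=(t>=lo)&(t<lo+13);q=P[m][:,:2]@n;print(round(lo-t.min()),m.sum(),q.min().round(1),q.max().round(1),((q.min()+q.max())/2).round(1),P[m][:,2].max().round(1),np.percentile(P[m][:,2],98).round(1))
an=np.radians(99.2);r=np.array([np.cos(an),np.sin(an),0])
E
```

```text
[639.47833048 205.93665217 195.7545323 ] [ 0.69334152  0.56249033 -0.03202094  0.39331204 -1.23653444 -0.7127615 ] [-0.44791144  0.11109097  0.16675519] 51.06869110749423
(array([652.1, 135.2]), array([ 39.9, 194.6]), 8.9)
t -67.61489786729565 126.60214244465078
0 112 660.6 671.0 665.8 38.6 38.4
13 151 660.6 671.0 665.8 39.6 38.8
26 154 660.6 671.0 665.8 39.4 38.9
39 155 660.7 671.0 665.8 39.8 38.7
52 450 645.1 684.9 665.0 39.3 38.4
65 155 660.8 670.9 665.8 39.7 38.7
78 162 660.8 670.9 665.9 39.4 38.8
91 166 660.9 671.8 666.3 39.3 38.6
104 169 660.9 671.8 666.3 39.1 38.6
117 511 645.6 685.2 665.4 39.4 38.2
130 183 661.0 671.7 666.3 39.2 38.5
143 338 655.7 676.1 665.9 44.4 43.3
156 351 655.7 676.0 665.9 44.4 43.6
169 360 655.8 676.0 665.9 44.3 43.3
182 351 655.9 676.8 666.3 44.6 43.3
```

View pics/w8.png

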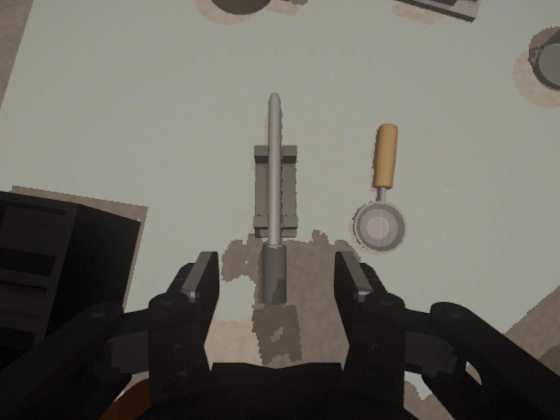

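Rod: tip (275,97), shoulder (273,245), head end (273,302). Lengths check at 195 mm, shank and head tops at 38.5 and 43.5 mm. Now the descent onto the head.

```bash
python3 - <<'E'
from h import *
an=np.radians(99.1);r=np.array([np.cos(an),np.sin(an),0]);n=np.array([r[1],-r[0],0])
a2=np.radians(99.2);r2=np.array([np.cos(a2),np.sin(a2),0]);n2=np.array([r2[1],-r2[0],0])
G=103.9*r2+665.7*n2+[0,0,32]
th=np.radians(25);tz=np.array([0,0,-1])*np.cos(th)-r*np.sin(th)
T=G+5*tz;print(G,T)
for h in(60,0): print(h,togo(T+[0,0,h],-80.9,25))
E
```

```text
[640.52495626 208.99636459  32.        ] [640.8591587  206.90986905  27.46846106]
60 (array([-4.64, -0.18,  9.79]), array([0.13, 0.04, 0.1 ]))
0 (array([-7.17, -0.2 , 15.22]), array([0.13, 0.04, 0.1 ]))
```

>>> send_rows(
  delta_rot=[
    [0.1,0,0.1],
    [0.1,0,0.1],
    [0.1,0,0.1],
    [0.1,0,0.1],
    [0.1,0,0.1],
    [0.1,0,0.1],
    [0.1,0,0.1],
    [0.1,0,0.1],
    [0.1,0,0.1],
  ],
  slide=[
    [-1.2,-0.2,2.5],
    [-2.6,-0.2,5.5],
    [-4,-0.2,8.5],
    [-5.2,-0.2,11],
    [-6.1,-0.2,13],
    [-6.7,-0.2,14.2],
    [-7.0,-0.2,14.9],
    [-7.15,-0.2,15.2],
    [-7.15,-0.2,15.2],
  ],
  claw=[0.6,0.6,0.6,0.6,0.6,0.6,0.6,0.6,0.6],
)

```text
time: 12.35
eef_pos: [641.4, 208.0, 28.0]
tcp_rot: [0.14, 0.743, -0.633, 0.165]
wrist_force: [-0.2, -1.0, -0.1]
finger_gap: 51.0
```

```bash
python3 - <<'E'
from h import *
take("wrist","w9");s=env.get_state();print(s["eef_pos"],s["wrist_force"],s["finger_gap"],togo([640.86,206.9,27.5],-80.9,25))
E
```

```text
[641.59555933 208.21021684  28.39218825] [0.4194023  0.05599908 0.47941109] 51.00642995508869 (array([0.07, 0.09, 0.13]), array([-0.08,  0.07,  0.02]))
```

View pics/w9.png

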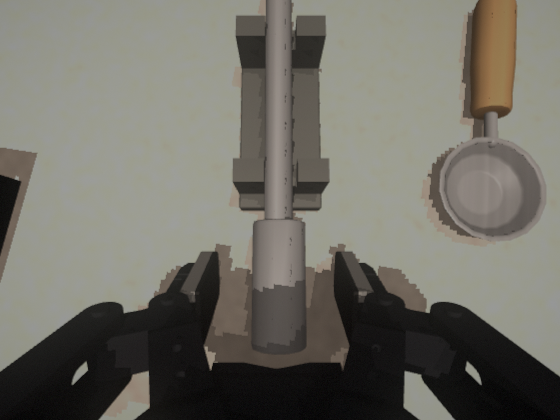

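The head is centred at (279,285) between the pads. I'll apply a 0.8 mm correction and close.

>>> send_rows(
  delta_rot=[
    [0,0,0],
    [0,0,0],
    [0,0,0],
    [0,0,0],
    [0,0,0],
    [0,0,0],
  ],
  slide=[
    [0.05,0.08,0.1],
    [0.05,0.08,0.1],
    [0.05,0.08,0.1],
    [0.05,0.08,0.1],
    [0.05,0.08,0.1],
    [0.05,0.08,0.1],
  ],
  claw=[0.6,0.4,0.2,0,0,0],
  force=90,
)

```text
time: 13.0
eef_pos: [640.6, 207.1, 27.2]
tcp_rot: [0.14, 0.743, -0.633, 0.165]
wrist_force: [-0.6, 0.7, 2.3]
finger_gap: 19.2
```

>>> send_rows(
  delta_rot=[
    [0,0,0],
    [0,0,0],
    [0,0,0],
  ],
  slide=[
    [0,0,0],
    [0,0,0],
    [0,0,0],
  ],
  claw=[0,0,0],
)

```text
time: 13.3
eef_pos: [640.6, 207.1, 27.0]
tcp_rot: [0.14, 0.743, -0.633, 0.165]
wrist_force: [-0.2, 1.5, 3.4]
finger_gap: 19.6
```

```bash
python3 - <<'E'
from h import *
take("wrist","w10")
for i in range(1):
  s=env.get_state();print(s["eef_pos"],s["tcp_rot"],s["wrist_force"],s["finger_gap"])
  q=s["tcp_rot"];print(R.from_quat([q[1],q[2],q[3],q[0]]).as_matrix().round(4))
E
```

```text
[640.61549474 207.12596533  26.99071108] [ 0.14011308  0.74336849 -0.63299897  0.16457193] [0.10484652 0.22614291 2.21270739] 19.777851445847183
[[ 0.1445 -0.9872  0.0673]
 [-0.895  -0.1594 -0.4167]
 [ 0.4221 -0.     -0.9066]]
```

View pics/w10.png

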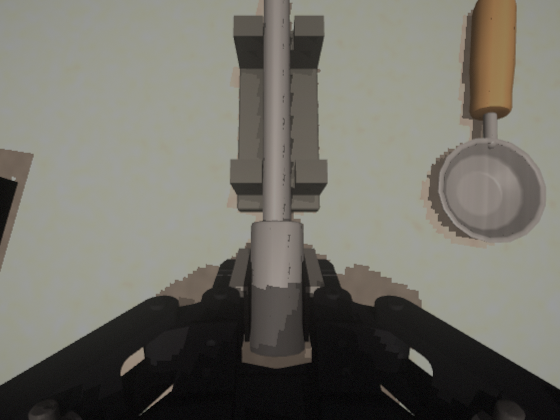

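Gripped squarely: head at (277,285) with the rod along the tool axis. I'll lift straight up and check for sag.

>>> send_rows(
  delta_rot=[
    [0,0,0],
    [0,0,0],
    [0,0,0],
    [0,0,0],
    [0,0,0],
    [0,0,0],
    [0,0,0],
  ],
  slide=[
    [0.2,0,-0.45],
    [0.8,0,-1.8],
    [1.7,0,-3.6],
    [2.5,0,-5.4],
    [3.2,0,-6.8],
    [3.4,0,-7.3],
    [3.4,0,-7.3],
  ],
  claw=[0,0,0,0,0,0,0],
)

```text
time: 14.05
eef_pos: [640.6, 207.1, 108.1]
tcp_rot: [0.139, 0.743, -0.633, 0.164]
wrist_force: [-0.8, -0.1, -0.9]
finger_gap: 19.6
```

```bash
python3 - <<'E'
from h import *
take("wrist","w11")
s=env.get_state();print(s["eef_pos"],s["wrist_force"],s["finger_gap"])
a=np.radians(81.05);ey=np.array([np.cos(a),np.sin(a)])
for z in (110,57.5):
    for sh in (245,):
        p=np.array([507.6,-166.6])+ey*(sh+25.1);print(p,togo([*p,z],-98.95,24.97))
def prof(fn):
    z=load(fn);W=cloud(z)
    T=z["T"];
    st=s
    W0=W.reshape(-1,3);W0=W0[np.isfinite(W0).all(1)]
    return W0
W0=prof("w11");p0=s["eef_pos"];r=np.array([np.cos(np.radians(99.17)),np.sin(np.radians(99.17)),0]);n=np.array([r[1],-r[0],0])
D=W0-p0;t=D@r;l=D@n;zz=D[:,2]
for lo in range(-175,25,15):
    m=(t>=lo)&(t<lo+15)&(abs(l)<14)&(zz>-15)&(zz<40)
    if m.sum()>10: print(lo,m.sum(),l[m].min().round(1),l[m].max().round(1),"ztop",np.percentile(zz[m],97).round(1))
m=(abs(l)<14)&(zz>-15)&(zz<40);print("tip t",t[m].min())
E
```

```text
[640.17215625 206.80749769 107.10771421] [-0.04244664 -0.25334346 -1.1881563 ] 19.751002390955076
[549.62012817 100.21139186] (array([ 8.36, 10.63,  3.58]), array([-7.59,  0.02, 16.41]))
[549.62012817 100.21139186] (array([ 6.14, 10.63,  8.34]), array([-7.59,  0.02, 16.41]))
-130 529 -4.9 6.7 ztop 11.2
-115 799 -4.7 6.6 ztop 11.3
-100 829 -4.6 6.5 ztop 11.4
-85 877 -5.0 6.4 ztop 11.5
-70 942 -4.9 6.9 ztop 11.7
-55 984 -4.7 6.8 ztop 11.7
-40 988 -4.7 9.7 ztop 11.7
-25 2176 -14.0 14.0 ztop 16.6
-10 3399 -14.0 14.0 ztop 37.0
5 3064 -11.1 13.1 ztop 29.8
20 735 -11.0 13.2 ztop 29.9
tip t -127.95635906824265
```

View pics/w11.png

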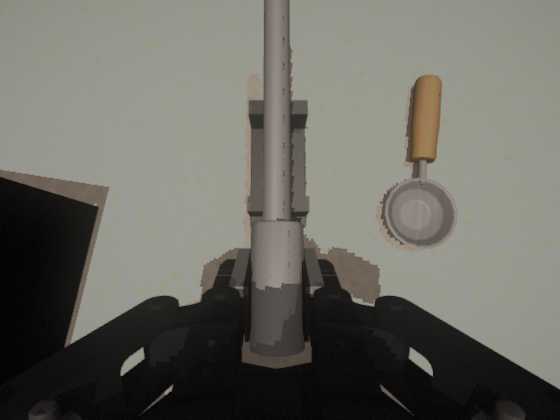

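```bash
cat > prof.py <<'E'
from h import *
def prof(fn,st_pos,yaw):
    W=cloud(load(fn)).reshape(-1,3);W=W[np.isfinite(W).all(1)]
    r=np.array([np.cos(np.radians(yaw)),np.sin(np.radians(yaw)),0]);n=np.array([r[1],-r[0],0])
    D=W-st_pos;t=D@r;l=D@n;zz=D[:,2];X=[]
    for lo in range(-130,-28,10):
        m=(t>=lo)&(t<lo+10)&(abs(l)<8)&(zz>5)&(zz<20)
        if m.sum()>10: X.append((lo+5,np.percentile(l[m],[2,98]).mean(),np.percentile(zz[m],90)))
    X=np.array(X);pl=np.polyfit(X[:,0],X[:,1],1);pz=np.polyfit(X[:,0],X[:,2],1)
    print(fn,"lat slope deg",np.degrees(pl[0]).round(2),"lat at -80",np.polyval(pl,-80).round(2),"z slope deg",np.degrees(pz[0]).round(2),"z at -80",np.polyval(pz,-80).round(2))
E
python3 - <<'E'
from prof import *
prof("w10",[640.615,207.126,26.99],99.17)
prof("w11",[640.172,206.807,107.1],99.17)
E
```

```text
w10 lat slope deg -0.06 lat at -80 0.27 z slope deg 0.68 z at -80 11.54
w11 lat slope deg -0.22 lat at -80 0.86 z slope deg 1.5 z at -80 11.36
```

```bash
cat > prof.py <<'E'
from h import *
def prof(fn,st_pos,yaw,a=-125,b=-35):
    W=cloud(load(fn)).reshape(-1,3);W=W[np.isfinite(W).all(1)]
    r=np.array([np.cos(np.radians(yaw)),np.sin(np.radians(yaw)),0]);n=np.array([r[1],-r[0],0])
    D=W-st_pos;t=D@r;l=D@n;zz=D[:,2]
    m=(t>a)&(t<b)&(zz>4)&(zz<20)&(abs(l)<9);t,l,zz=t[m],l[m],zz[m]
    pl=np.polyfit(t,l,1);k=abs(l-np.polyval(pl,t))<2
    pz=np.polyfit(t[k],zz[k],1)
    print(fn,m.sum(),"lat slope deg",np.degrees(pl[0]).round(2),"lat at -80",np.polyval(pl,-80).round(2),"z slope deg",np.degrees(pz[0]).round(2),"ztop at -80",np.polyval(pz,-80).round(2))
E
python3 - <<'E'
from prof import *
prof("w10",[640.615,207.126,26.99],99.17)
prof("w11",[640.172,206.807,107.1],99.17)
E
```

```text
w10 5889 lat slope deg 0.09 lat at -80 0.52 z slope deg -0.61 ztop at -80 10.87
w11 5260 lat slope deg 0.02 lat at -80 0.95 z slope deg 0.25 ztop at -80 10.63
```

>>> send_rows(
  delta_rot=[
    [-1,0,2.2],
    [-2.4,0,5.2],
    [-4,0,8.6],
    [-5.5,0,11.9],
    [-7,0,15.1],
    [-7.6,0,16.4],
    [-7.6,0,16.4],
    [-7.6,0,16.4],
    [-7.6,0,16.4],
    [-7.6,0,16.4],
  ],
  slide=[
    [1.1,1.5,0.5],
    [2.7,3.4,1.1],
    [4.4,5.6,1.9],
    [6,7.7,2.6],
    [7.6,9.7,3.3],
    [8.4,10.6,3.6],
    [8.4,10.6,3.6],
    [8.4,10.6,3.6],
    [8.4,10.6,3.6],
    [8.4,10.6,3.6],
  ],
  claw=[0,0,0,0,0,0,0,0,0,0],
)

```text
time: 15.1
eef_pos: [550.9, 100.7, 109.9]
tcp_rot: [-0.164, -0.635, 0.742, -0.141]
wrist_force: [-0.0, 0.8, -1.2]
finger_gap: 19.8
```

```bash
python3 - <<'E'
from prof import *
s=env.get_state();take("wrist","w12")
print(s["eef_pos"],s["qvel"].round(3),s["wrist_force"],s["finger_gap"])
q=s["tcp_rot"];M=R.from_quat([q[1],q[2],q[3],q[0]]).as_matrix();yw=np.degrees(np.arctan2(-M[1,0],-M[0,0]));print("yaw",yw)
prof("w12",s["eef_pos"],yw)
a=np.radians(81.05);ey=np.array([np.cos(a),np.sin(a)])
for z in (110,57.5):
    p=np.array([507.6,-166.6])+ey*(245+25.1);print(p,togo([*p,z],-98.95,24.97,s))
take("scene","s12");take("top","t12")
E
```

```text
[550.87849699 100.68452522 109.88435742] [-0.001 -0.005 -0.004 -0.003 -0.002 -0.001] [-0.0249251   0.80507794 -1.17747203] 19.76439498657398
yaw 81.13587266157052
w12 5234 lat slope deg -0.05 lat at -80 0.74 z slope deg 0.18 ztop at -80 9.74
[549.62012817 100.21139186] (array([0.06, 0.12, 0.02]), array([-0.06,  0.01,  0.08]))
[549.62012817 100.21139186] (array([-2.15,  0.12,  4.78]), array([-0.06,  0.01,  0.08]))
```

View pics/w12.png

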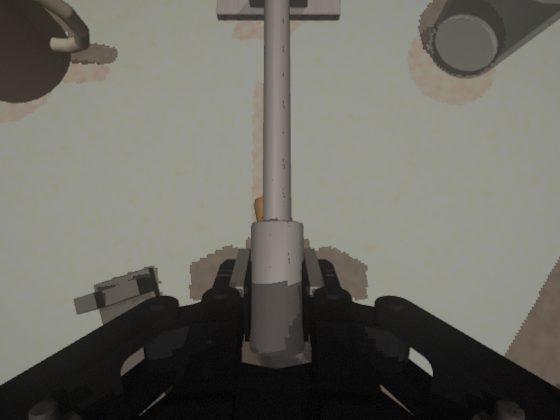

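View pics/s12.png

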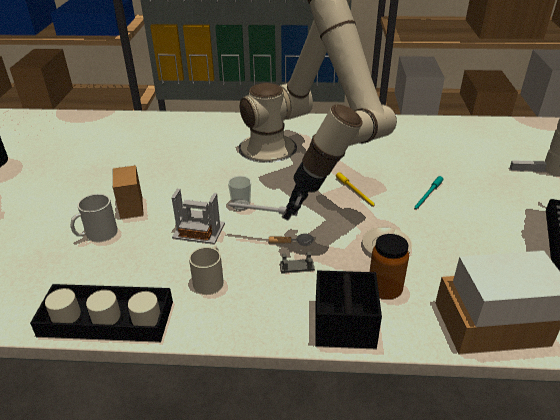

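```bash
python3 - <<'E'
from h import *
S={"w8":([639.478,205.937,195.75],99.1,32-195.75),"w9":([641.6,208.21,28.39],99.15,32-28.39),"w10":([640.615,207.126,26.99],99.17,5),"w12":([550.878,100.685,109.88],81.136,5)}
for fn,(p,yaw,za) in S.items():
    W=cloud(load(fn)).reshape(-1,3);W=W[np.isfinite(W).all(1)]
    r=np.array([np.cos(np.radians(yaw)),np.sin(np.radians(yaw)),0]);n=np.array([r[1],-r[0],0])
    D=W-p;t=D@r;l=D@n;zz=D[:,2]-za
    o=[]
    for lo in range(-130,-30,10):
        m=(t>=lo)&(t<lo+10)&(abs(l-(1.7 if fn=="w8" else .7 if fn!="w9" else -.3))<1.5)&(zz>0)&(zz<15);o.append((lo+5,np.median(zz[m]).round(2)) if m.sum()>5 else None)
    o=[x for x in o if x];print(fn,[float(x[1]) for x in o],[x[0] for x in o][:1],np.degrees(np.polyfit(*zip(*o),1)[0]).round(2))
E
```

```text
w8 [5.61, 5.7, 5.73, 5.56, 5.52, 5.55, 5.63, 5.57, 5.37, 5.4] [-125] -0.17
w9 [5.62, 5.78, 5.6, 5.72, 5.74, 5.63, 5.79, 5.65, 5.73, 5.63] [-125] 0.0
w10 [6.24, 6.32, 6.08, 6.14, 5.97, 5.84, 5.79, 5.61, 5.51, 5.53] [-125] -0.54
w12 [4.74, 4.69, 4.59, 4.77, 4.74, 4.72, 4.73, 4.91, 4.99, 4.96] [-125] 0.19
```

```bash
python3 - <<'E'
from h import *
a=np.radians(81.05);ey=np.array([np.cos(a),np.sin(a)])
p=np.array([507.6,-166.6])+ey*(235+25.1);print(p,togo([*p,58.2],-98.95,25.17))
E
```

```text
[548.06440332  90.33314707] (array([-1.26,  0.09,  5.12]), array([-0.03,  0.19,  0.06]))
```

>>> send_rows(
  delta_rot=[
    [0,0.2,0.1],
    [0,0.2,0.1],
    [0,0.2,0.1],
    [0,0.2,0.1],
    [0,0.2,0.1],
    [0,0.2,0.1],
    [0,0.2,0.1],
  ],
  slide=[
    [-0.3,0.1,1.2],
    [-0.7,0.1,2.8],
    [-1.1,0.1,4.2],
    [-1.25,0.1,5.1],
    [-1.25,0.1,5.1],
    [-1.25,0.1,5.1],
    [-1.25,0.1,5.1],
  ],
  claw=[0,0,0,0,0,0,0],
)

```text
time: 15.95
eef_pos: [548.3, 90.3, 59.2]
tcp_rot: [-0.165, -0.634, 0.742, -0.142]
wrist_force: [0.5, -0.4, -1.9]
finger_gap: 19.8
```

```bash
cat > prof2.py <<'E'
from h import *
def p2(fn):
    s=env.get_state();take("wrist",fn);p=s["eef_pos"]
    q=s["tcp_rot"];M=R.from_quat([q[1],q[2],q[3],q[0]]).as_matrix();yaw=np.degrees(np.arctan2(-M[1,0],-M[0,0]))
    W=cloud(load(fn)).reshape(-1,3);W=W[np.isfinite(W).all(1)]
    r=np.array([np.cos(np.radians(yaw)),np.sin(np.radians(yaw)),0]);n=np.array([r[1],-r[0],0])
    D=W-p;t=D@r;l=D@n;zz=D[:,2];o=[]
    for lo in range(-130,-30,10):
        m=(t>=lo)&(t<lo+10)&(abs(l-.7)<1.5)&(zz>5)&(zz<20)
        if m.sum()>5:o.append((lo+5,np.median(zz[m]).round(2)))
    print("eef",p.round(2),"yaw",yaw.round(2),"F",s["wrist_force"].round(1),"gap",s["finger_gap"].round(1))
    pf=np.polyfit(*zip(*o),1);print("slope",np.degrees(pf[0]).round(2),"ztop world at -80:",(p[2]+np.polyval(pf,-80)).round(2))
    a=np.radians(81.05);ey=np.array([np.cos(a),np.sin(a)]);ex=np.array([ey[1],-ey[0]]);c=p[:2]-[507.6,-166.6]
    print("shoulder s",(c@ey-25.1).round(2),"lateral",(c@ex).round(2))
    return s
E
python3 - <<'E'
from prof2 import *
p2("w13");take("scene","s13")
cv2.imwrite("pics/c13.png",cv2.resize(load("s13")["im"][150:270,160:310],(750,600)))
E
```

```text
Traceback (most recent call last):
  File "prof2.py", line 11, in p2
    print("eef",p.round(2),"yaw",yaw.round(2),"F",s["wrist_force"].round(1),"gap",s["finger_gap"].round(1))
                                                                                  ^^^^^^^^^^^^^^^^^^^^^
AttributeError: 'float' object has no attribute 'round'
```

View pics/w13.png

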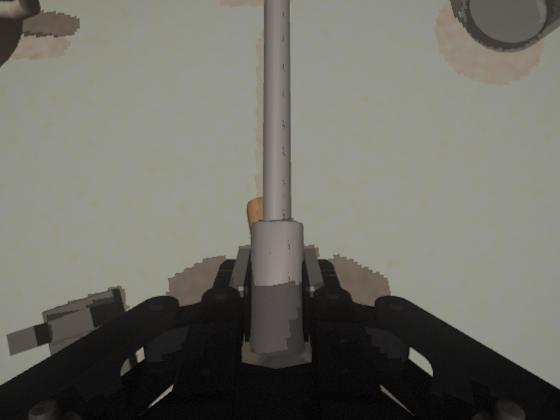

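```bash
sed -i 's/s\["finger_gap"\].round(1)/round(s["finger_gap"],1)/' prof2.py
python3 - <<'E'
from prof2 import *
p2("w13");take("scene","s13")
cv2.imwrite("pics/c13.png",cv2.resize(load("s13")["im"][150:270,160:310],(750,600)))
E
```

```text
eef [548.27  90.34  59.24] yaw 80.94 F [ 0.3  0.3 -0.9] gap 19.4
slope 0.11 ztop world at -80: 69.23
shoulder s 235.04 lateral 0.2
```

View pics/c13.png

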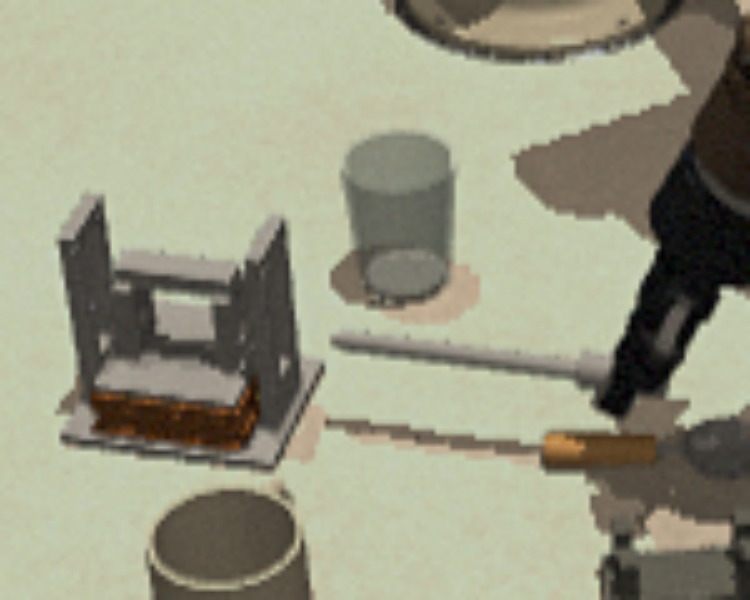

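Level and in line. The rod axis reads about 1.1 mm high, so I'll lower it and pass the tip through the first slot, stopping short of the lug.

>>> send_rows(
  delta_rot=[
    [0,0,0],
    [0,0,0],
    [0,0,0],
    [0,0,0],
    [0,0,0],
    [0,0,0],
    [0,0,0],
    [0,0,0],
  ],
  slide=[
    [-0.05,0,0.1],
    [0.85,0,0.53],
    [1.76,0,0.95],
    [2.67,0,1.38],
    [3.57,0,1.8],
    [4.48,0,2.23],
    [4.48,0,2.23],
    [4.48,0,2.23],
  ],
  claw=[0,0,0,0,0,0,0,0],
)

```text
time: 16.9
eef_pos: [540.1, 40.2, 57.6]
tcp_rot: [-0.165, -0.634, 0.742, -0.142]
wrist_force: [-0.4, 0.8, -2.0]
finger_gap: 19.9
```

```bash
python3 - <<'E'
from prof2 import *
p2("w14");take("scene","s14")
cv2.imwrite("pics/c14.png",cv2.resize(load("s14")["im"][170:260,160:280],(800,600)))
W=cloud(load("w14"))
a=np.radians(81.0);c=np.array([508.6,-166.6]);ey=np.array([np.cos(a),np.sin(a)]);ex=np.array([ey[1],-ey[0]])
V=W.copy();V[...,0]=(W[...,:2]-c)@ex;V[...,1]=(W[...,:2]-c)@ey
P=reg(V,(-30,45,100),(30,65,135));print("post",rect(P) if len(P)>5 else len(P))
P=reg(V,(-9,66,55),(9,200,80));print("rod lat",np.percentile(P[:,0],[2,98]),P[:,1].min())
E
```

```text
eef [540.08  40.24  57.61] yaw 80.93 F [-0.4  0.8 -2. ] gap 19.9
slope -0.0 ztop world at -80: 67.66
shoulder s 184.27 lateral -0.1
post 0
rod lat [-7.52125793  7.39944981] 81.00781858088918
```

View pics/w14.png

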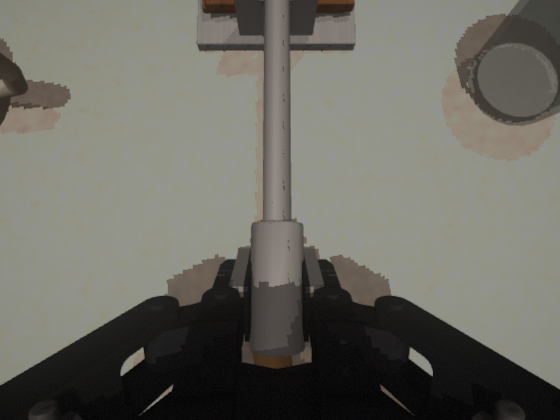

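View pics/c14.png

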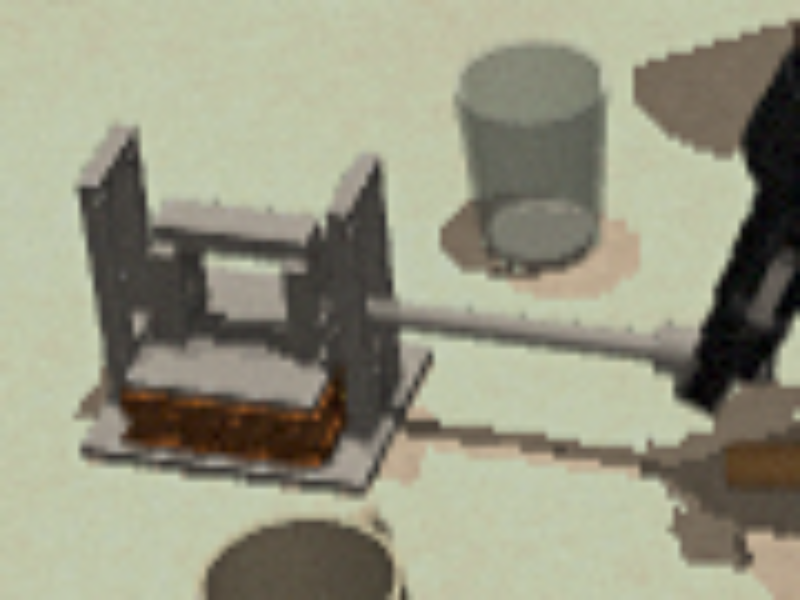

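The tip is through the first slot, force is under 2 N, and the axis is at about 62.0 mm against 62.4 for the eye. I'll raise it 0.4 mm and go through the first eye.

>>> send_rows(
  delta_rot=[
    [0,0,0],
    [0,0,0],
    [0,0,0],
    [0,0,0],
    [0,0,0],
    [0,0,0],
  ],
  slide=[
    [0.02,0,-0.04],
    [0.47,0,0.17],
    [0.92,0,0.39],
    [1.38,0,0.6],
    [1.83,0,0.81],
    [1.83,0,0.81],
  ],
  claw=[0,0,0,0,0,0],
)

```text
time: 17.6
eef_pos: [536.3, 19.9, 57.9]
tcp_rot: [-0.166, -0.633, 0.743, -0.142]
wrist_force: [0.0, 0.8, -1.6]
finger_gap: 19.8
```

```bash
python3 - <<'E'
from prof2 import *
p2("w15");take("scene","s15")
cv2.imwrite("pics/c15.png",cv2.resize(load("s15")["im"][170:260,160:280],(800,600)))
E
```

```text
eef [536.3   19.85  57.91] yaw 80.92 F [ 0.   0.8 -1.6] gap 19.8
slope -0.03 ztop world at -80: 67.96
shoulder s 163.55 lateral -0.65
```

View pics/c15.png

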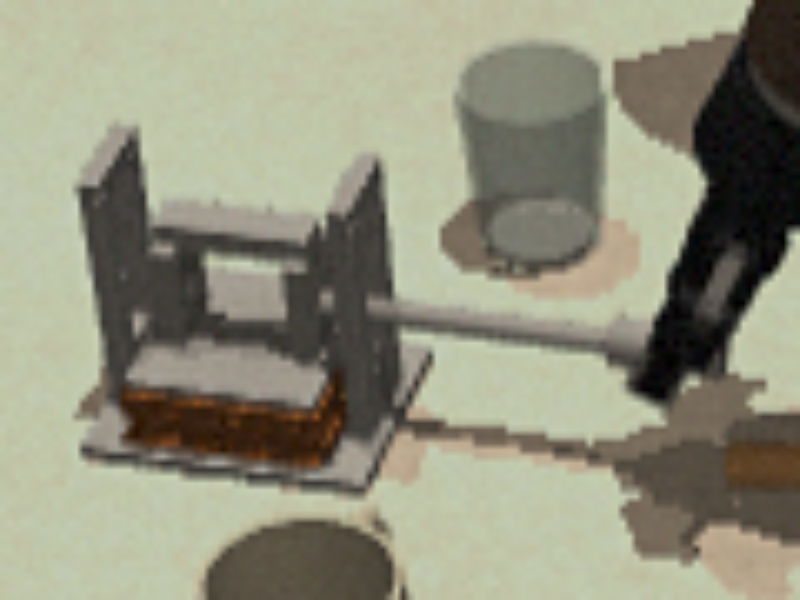

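Force is still near zero and the tip is in the first eye. I'll continue to just short of the second lug with a small lateral trim.

>>> send_rows(
  delta_rot=[
    [0,0,0.1],
    [0,0,0.1],
    [0,0,0.1],
    [0,0,0.1],
    [0,0,0.1],
    [0,0,0.1],
    [0,0,0.1],
  ],
  slide=[
    [0.45,-0.05,0.2],
    [1.09,-0.05,0.5],
    [1.73,-0.05,0.8],
    [2.35,-0.05,1.1],
    [2.99,-0.05,1.4],
    [3.4,-0.05,1.6],
    [3.4,-0.05,1.6],
  ],
  claw=[0,0,0,0,0,0,0],
)

```text
time: 18.4
eef_pos: [531.0, -17.2, 57.9]
tcp_rot: [-0.166, -0.633, 0.743, -0.142]
wrist_force: [-0.2, 0.0, -1.2]
finger_gap: 19.8
```

```bash
python3 - <<'E'
from prof2 import *
p2("w16");take("scene","s16")
cv2.imwrite("pics/c16.png",cv2.resize(load("s16")["im"][170:260,160:280],(800,600)))
E
```

```text
eef [531.01 -17.25  57.92] yaw 80.8 F [-0.2  0.  -1.2] gap 19.8
slope -0.25 ztop world at -80: 68.05
shoulder s 126.08 lateral -0.11
```

View pics/c16.png

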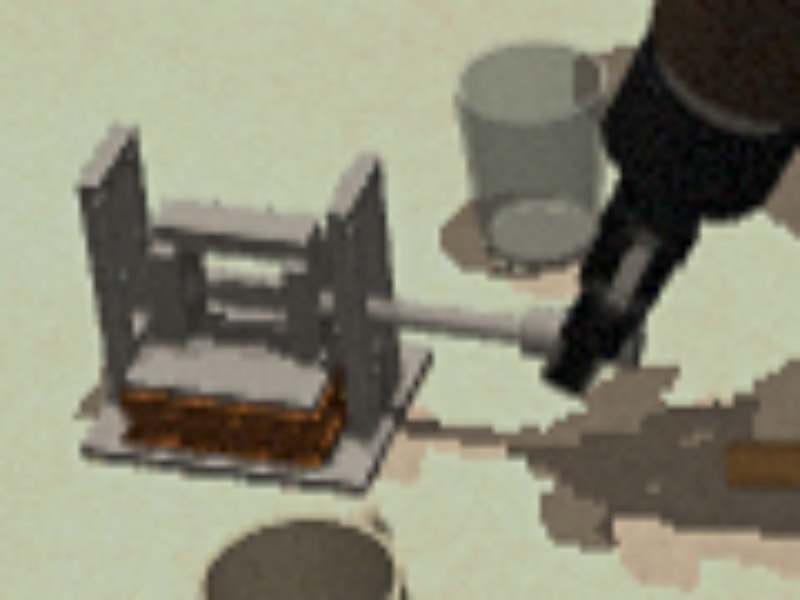

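View pics/w16.png

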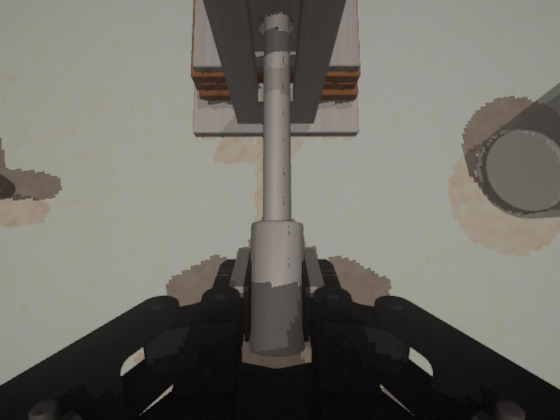

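The rod shows between the lugs (about (250,290) in the scene crop, eye at (275,25) in the wrist view), and force is near zero. I'll trim the yaw back and go through the second eye.

>>> send_rows(
  delta_rot=[
    [0,0,-0.2],
    [0,0,-0.2],
    [0,0,-0.2],
    [0,0,-0.2],
    [0,0,-0.2],
    [0,0,-0.2],
  ],
  slide=[
    [0.4,0,0.18],
    [0.9,0,0.42],
    [1.5,0,0.7],
    [2.1,0,0.98],
    [2.7,0,1.26],
    [2.7,0,1.26],
  ],
  claw=[0,0,0,0,0,0],
)

```text
time: 19.1
eef_pos: [526.0, -47.0, 58.0]
tcp_rot: [-0.166, -0.634, 0.742, -0.141]
wrist_force: [0.9, -0.0, -2.1]
finger_gap: 19.5
```

>>> send_rows(
  delta_rot=[
    [0,0,0],
    [0,0,0],
    [0,0,0],
    [0,0,0],
    [0,0,0],
  ],
  slide=[
    [0.4,0,0.19],
    [0.9,0,0.42],
    [1.4,0,0.66],
    [1.8,0,0.85],
    [1.8,0,0.85],
  ],
  claw=[0,0,0,0,0],
)

```text
time: 19.6
eef_pos: [523.2, -66.2, 57.9]
tcp_rot: [-0.166, -0.634, 0.742, -0.142]
wrist_force: [0.2, 0.8, -1.3]
finger_gap: 20.1
```

```bash
python3 - <<'E'
from prof2 import *
p2("w17");take("scene","s17")
cv2.imwrite("pics/c17.png",cv2.resize(load("s17")["im"][170:260,160:280],(800,600)))
E
```

```text
eef [523.17 -66.21  57.92] yaw 81.03 F [ 0.2  0.8 -1.3] gap 20.1
slope -0.15 ztop world at -80: 68.07
shoulder s 76.49 lateral -0.24
```

View pics/c17.png

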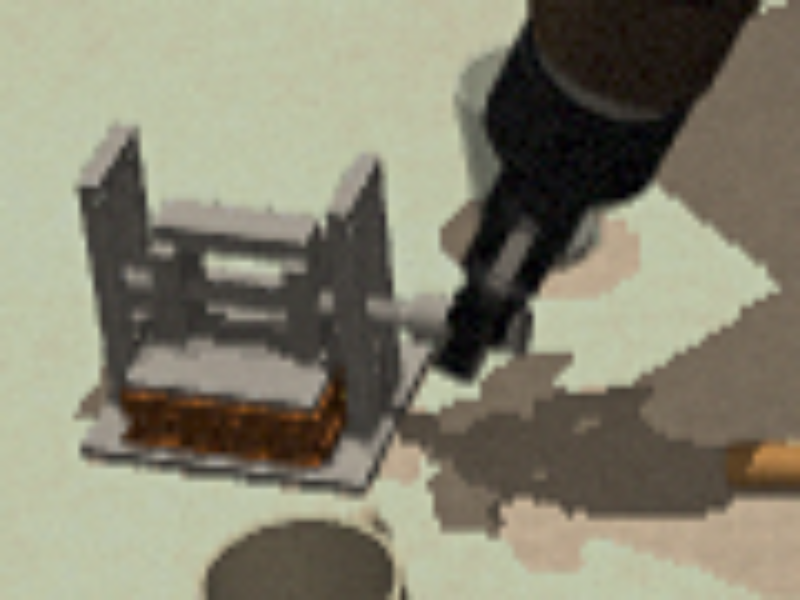

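View pics/w17.png

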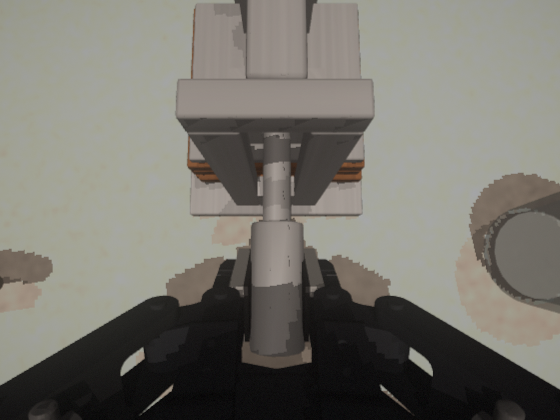

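Through both eyes and into the far slot at (135,275) in the scene crop. The shoulder is about 16 mm from the post. Slow final push.

>>> send_rows(
  delta_rot=[
    [0,0,0],
    [0,0,0],
    [0,0,0],
    [0,0,0],
    [0,0,0],
    [0,0,0],
  ],
  slide=[
    [0.27,0,0.13],
    [0.54,0,0.26],
    [0.81,0,0.38],
    [1.08,0,0.51],
    [1.2,0,0.57],
    [1.2,0,0.57],
  ],
  claw=[0,0,0,0,0,0],
)

```text
time: 20.3
eef_pos: [521.4, -78.9, 57.9]
tcp_rot: [-0.166, -0.634, 0.742, -0.142]
wrist_force: [0.3, 0.4, -2.0]
finger_gap: 19.4
```

>>> send_rows(
  delta_rot=[
    [0,0,0],
    [0,0,0],
    [0,0,0],
  ],
  slide=[
    [0.09,0,0.04],
    [0.14,0,0.06],
    [0.14,0,0.06],
  ],
  claw=[0,0,0],
)

```text
time: 20.6
eef_pos: [521.3, -80.1, 58.0]
tcp_rot: [-0.166, -0.634, 0.742, -0.142]
wrist_force: [-0.2, -0.3, -1.5]
finger_gap: 19.8
```

>>> send_rows(
  delta_rot=[
    [0,0,0],
    [0,0,0],
    [0,0,0],
  ],
  slide=[
    [0.05,0,0.02],
    [0.09,0,0.04],
    [0.09,0,0.04],
  ],
  claw=[0,0,0],
)

```text
time: 20.9
eef_pos: [521.1, -81.1, 58.0]
tcp_rot: [-0.166, -0.634, 0.742, -0.142]
wrist_force: [0.4, 0.0, -2.0]
finger_gap: 19.9
```

>>> send_rows(
  delta_rot=[
    [0,0,0],
    [0,0,0],
    [0,0,0],
  ],
  slide=[
    [0.05,0,0.02],
    [0.09,0,0.04],
    [0.09,0,0.04],
  ],
  claw=[0,0,0],
)

```text
time: 21.2
eef_pos: [521.0, -82.1, 58.0]
tcp_rot: [-0.166, -0.634, 0.742, -0.142]
wrist_force: [-0.2, 0.2, -0.9]
finger_gap: 19.6
```

>>> send_rows(
  delta_rot=[
    [0,0,0],
    [0,0,0],
    [0,0,0],
  ],
  slide=[
    [0.03,0,0.01],
    [0.05,0,0.02],
    [0.05,0,0.02],
  ],
  claw=[0,0,0],
)

```text
time: 21.5
eef_pos: [521.0, -82.4, 58.0]
tcp_rot: [-0.165, -0.634, 0.742, -0.142]
wrist_force: [0.1, 1.7, -1.0]
finger_gap: 19.5
```

```bash
python3 - <<'E'
from prof2 import *
s=env.get_state();print(s["eef_pos"],s["wrist_force"])
take("wrist","w18");take("scene","s18")
cv2.imwrite("pics/c18.png",np.hstack([cv2.resize(load("s18")["im"][170:260,160:280],(400,400)),cv2.resize(load("w18")["im"][60:300,160:400],(400,400))]))
E
```

```text
[520.99104873 -82.38427928  58.01183297] [ 0.10568646  1.72065746 -1.01102847]
```

View pics/c18.png

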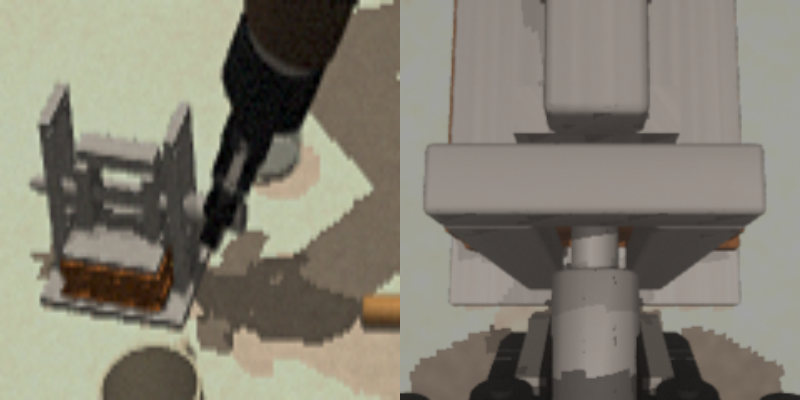

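The head is right by the post and +y force may be starting. A little further until contact is clear.

>>> send_rows(
  delta_rot=[
    [0,0,0],
    [0,0,0],
    [0,0,0],
  ],
  slide=[
    [0.03,0,0.01],
    [0.05,0,0.02],
    [0.05,0,0.02],
  ],
  claw=[0,0,0],
)

```text
time: 21.9
eef_pos: [521.1, -82.5, 58.0]
tcp_rot: [-0.165, -0.635, 0.742, -0.142]
wrist_force: [-1.4, 5.5, -0.4]
finger_gap: 19.7
```

>>> send_rows(
  delta_rot=[
    [0,0,0],
    [0,0,0],
    [0,0,0],
  ],
  slide=[
    [0.03,0,0.01],
    [0.05,0,0.02],
    [0.05,0,0.02],
  ],
  claw=[0,0,0],
)

```text
time: 22.2
eef_pos: [521.1, -82.5, 58.0]
tcp_rot: [-0.164, -0.635, 0.742, -0.142]
wrist_force: [-2.5, 8.6, 0.2]
finger_gap: 19.6
```

Position has stalled with force rising to 8.6 N, and the computed shoulder is at 60.1 mm against the post face at 60, so it is home. I'll release and retreat along the tool axis.

>>> send_rows(
  delta_rot=[
    [0,0,0],
    [0,0,0],
    [0,0,0],
    [0,0,0],
    [0,0,0],
    [0,0,0],
    [0,0,0],
    [0,0,0],
    [0,0,0],
    [0,0,0],
    [0,0,0],
  ],
  slide=[
    [0,0,0],
    [0,0,0],
    [0,0,0],
    [0,0,0],
    [0,0,-1],
    [0,0,-3],
    [0,0,-6],
    [-1,0,-10],
    [-3,0,-14],
    [-5,0,-16],
    [-5,0,-16],
  ],
  claw=[0.2,0.4,0.5,0.5,0.5,0.5,0.5,0.5,0.5,0.5,0.5],
)

```text
time: 23.3
eef_pos: [540.6, 31.8, 184.4]
tcp_rot: [-0.162, -0.636, 0.741, -0.143]
wrist_force: [-0.7, -0.9, 0.2]
finger_gap: 42.9
```

```bash
python3 - <<'E'
from prof2 import *
s=env.get_state();print(s["time"],s["eef_pos"],s["wrist_force"],s["finger_gap"])
take("wrist","w19");take("scene","s19")
cv2.imwrite("pics/c19.png",np.hstack([cv2.resize(load("s19")["im"][165:265,160:270],(400,400)),cv2.resize(load("w19")["im"],(400,300)).repeat(1,0)[:,:].copy() if False else cv2.copyMakeBorder(cv2.resize(load("w19")["im"],(400,300)),0,100,0,0,cv2.BORDER_CONSTANT)]))
W=cloud(load("w19"))
a=np.radians(81.0);c=np.array([508.6,-166.6]);ey=np.array([np.cos(a),np.sin(a)]);ex=np.array([ey[1],-ey[0]])
V=W.copy();V[...,0]=(W[...,:2]-c)@ex;V[...,1]=(W[...,:2]-c)@ey
P=reg(V,(-14,61,52),(14,130,80));print("head",rect(P),P[:,1].max().round(1),np.percentile(P[:,2],95))
P=reg(V,(-25,-42,95),(25,42,112));print("handle",rect(P) if len(P)>5 else "",np.median(P[:,2]))
P=reg(V,(-48,-47,39),(48,47,45));print("plate",rect(P) if len(P)>5 else "",np.median(P[:,2]))
E
```

```text
23.3 [540.601609    31.83571628 184.38269538] [-0.73067403 -0.94097407  0.174499  ] 42.90024667087469
head (array([ 0.9, 85.9]), array([49.7, 23.3]), 89.9) 110.8 72.00384385283363
handle (array([-0.6, 15.7]), array([19.4, 33.4]), 0.6) 103.35833151659284
plate (array([-0.2,  0.3]), array([86.4, 87.8]), 0.4) 42.44428813429988
```

View pics/c19.png

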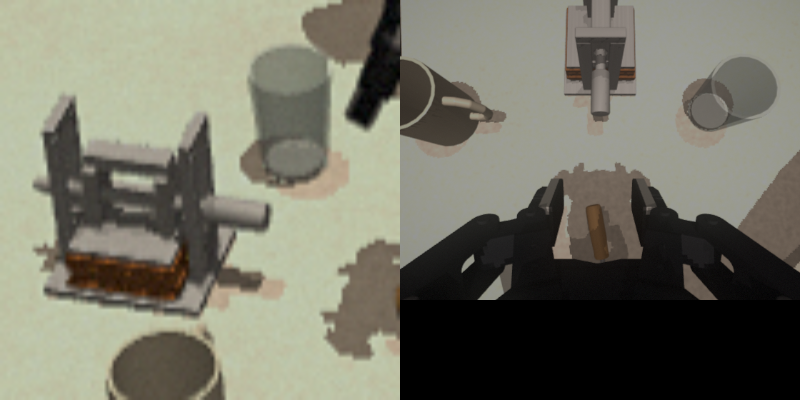

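```bash
python3 - <<'E'
from prof2 import *
W=cloud(load("w19"))
a=np.radians(81.0);c=np.array([508.6,-166.6]);ey=np.array([np.cos(a),np.sin(a)]);ex=np.array([ey[1],-ey[0]])
V=W.copy();V[...,0]=(W[...,:2]-c)@ex;V[...,1]=(W[...,:2]-c)@ey
for z0 in (75,85,95,105,115,124):
    P=reg(V,(-22,45,z0),(22,70,z0+10));print(z0,len(P),"post face y",np.percentile(P[:,1],[50,90,98]).round(1))
P=reg(V,(-6,50,60),(6,130,80));
for y in range(52,72): 
    m=(P[:,1]>=y)&(P[:,1]<y+1);print(y,m.sum(),np.median(P[m][:,2]).round(1) if m.any() else "",end=" | ")
P=reg(V,(-14,61,52),(14,130,80));print("\nhead end",np.percentile(P[:,1],[98,99.5]))
cv2.imwrite("pics/c20.png",cv2.resize(load("w19")["im"][20:180,210:350],(700,590),interpolation=cv2.INTER_CUBIC)[:, :])
W0=cloud(load("scene0"));W1=cloud(load("s19"))
im0=load("scene0")["im"].astype(int);im1=load("s19")["im"].astype(int)
for k,lo,hi in [("mug",(650,-150,40),(780,-50,110)),("tumb",(330,-110,40),(430,-10,110)),("scoop",(515,40,6),(590,180,28)),("jug",(440,-480,40),(660,-270,130))]:
    for w in (W0,W1):
        P=reg(w,lo,hi);print(k,len(P),np.median(P,0).round(1) if len(P) else "")
E
```

```text
75 209 post face y [60.1 60.6 60.8]
85 247 post face y [60.2 60.7 60.9]
95 279 post face y [60.2 60.7 60.9]
105 311 post face y [60.2 60.6 60.9]
115 436 post face y [60.2 60.7 61. ]
124 1302 post face y [57.5 60.4 60.9]
52 19 66.4 | 53 17 65.8 | 54 13 66.2 | 55 18 66.0 | 56 13 66.1 | 57 17 66.5 | 58 3 65.3 | 59 0  | 60 5 70.8 | 61 7 71.1 | 62 21 71.4 | 63 20 71.3 | 64 16 71.2 | 65 20 70.9 | 66 17 71.0 | 67 18 71.1 | 68 17 71.0 | 69 16 70.4 | 70 17 71.1 | 71 17 71.3 | 
head end [110.42540357 110.68358566]
mug 978 [ 742.5 -100.7   71.6]
mug 993 [ 741.8 -100.3   71.9]
tumb 496 [391.8 -56.   71.4]
tumb 499 [391.6 -56.   71.3]
scoop 241 [554.2 103.9  12.8]
scoop 243 [554.5 104.   12.8]
jug 1520 [ 493.  -416.7   82.4]
jug 1500 [ 492.7 -416.5   82.4]
```

View pics/c20.png

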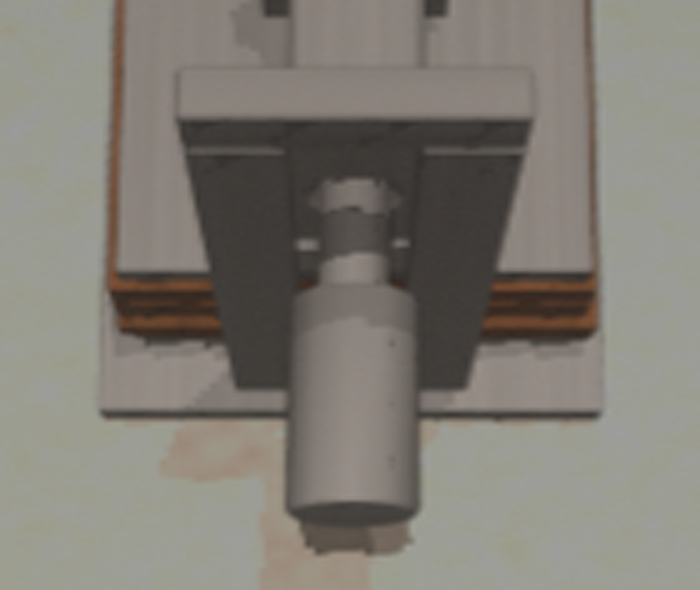

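The head end reads 110.5 mm and the post face 60.2 mm, so the 50 mm head is against the post. The mug, tumbler, scoop and jug are unmoved. Handing in.

```bash
python3 - <<'E'
from h import *
s=env.get_state();print(s["time"],s["wrist_force"],s["finger_gap"]);print(env.job_done())
E
```

```text
23.4 [-0.55888758  0.21100619 -0.91262432] 42.81513829117002
the job is handed in; nothing more can be done
None
```

The coaster display is locked up and the job was handed in at 23.4 s of the 61 s allowed. The hand-in gave no verdict, so what follows rests on my own checks.

**Keeper:** I lowered it squarely between the posts onto the pile, whose top is about 36.5 mm up. It was pressing with roughly 9 N when I let go. In the last picture the plate is within about 0.5 mm of the caddy's centre, is turned less than half a degree, and sits at the right height.

**Rod:** I took the steel rod from its rest and passed it through the near slot, both eyes and the far slot with almost no force. I stopped pushing when the head met the post, at about 9 N. After release the head's end is at 110.5 mm and the post face at 60.2 mm. With a 50 mm head that is home to within about 0.3 mm, which is the camera's accuracy.

**Other things:** The mug, tumbler, scoop and jug read within 0.7 mm of where they started, within camera noise. The gripper is open and clear of everything.

**Disagreements:** Wrist-camera positions ran about 0.7 mm off the arm's own, sideways. The rod also drooped slightly in the grip. I corrected its height and tilt before inserting it.

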